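# Unpack the cordless mini iron, dock it and turn up its heat

### The arm

A 7-joint arm with a two-finger parallel gripper is mounted at the origin on the work surface. World frame = base frame: x ahead of the robot, y to its left, z up, the work surface at z = 0. Lengths are in mm, angles in degrees, forces in N, time in s.
With the tool pointing down it reaches from about 425 to 950 mm from the base axis. Payload 4.7 kg.
Tool frame: the origin (TCP) lies between the finger pads; the fingertips stand 11 mm ahead of it and the grasp point (between the pads) lies 8 mm behind it; z points along the fingers, y is the line along which they close (so a half turn about z gives the same grasp; the last joint's range is limited). The gripper opens to 85 mm and grips with 20 to 120 N. Pads are 22 mm wide; open, the fingers measure 114 mm over their backs; the gripper's body (76 mm by 85 mm) begins 54 mm behind the grasp point. The pads swing forward as they close: fully open they stand 13 mm farther back than shut.
Start: joints at [-76.484, 26.849, -2.785, 87.806, 1.381, 65.374, -4.715], TCP at [176.616, 651.504, 208.535] pointing down, gripper open.
Joint ranges: [-148.3, 148.3], [-19.14, 114.17], [-79.39, 73.82], [5.75, 140.21], [-59.74, 239.74], [12.07, 113.84], [-152.46, 152.46]. Speed limits (degrees/s): [147.25, 147.25, 180, 180, 180, 180, 180].

### API

Orientations are given as a 3x3 rotation matrix whose columns are the frame's x, y, z axes.
In Python, from cell import telemetry, cams, ticket gives the robot as it stands. The module is installed in compiled form; this text tells all that it offers.
- The arm moves only by the tool step_arm, never from a script. Its argument "targets" is one flat list of numbers, 5 for each row, row after row: the shift along the tool's x, y, z scaled (see below), then the turn about the tool's z scaled (see below), then the closure, from 0 (fully open) to 1 (shut). A call has 1 to 10 rows; each row is the pose to reach, as a shift and turn from the pose commanded when the call began, along the tool's axes at that moment, turning the shorter way round; what a row does not reach only later rows make up. The controller multiplies each number of a shift by 50 cm and each number of a turn by 2 pi rad. A row lasts 1/8 s, in which the tool goes at most 62.5 mm and 10.7 degrees, less where a joint would pass 70% of its speed; a pose out of reach is approached as far as the arm can. A call with a number of a shift or a turn outside -1 to 1 is refused whole. A call with a gripper value outside its range is refused whole. The fingers move at their own pace and stop on an object; "grip_force" is the grip in N (left out, the last holds). Time passes only in rows, so rows that repeat a pose let the fingers close. It gives the time, the measured TCP pose, the force, the opening and the grip force at its end, in the units of the state.
- telemetry.get_obs(): the state, without advancing time (a new reading comes with each control period).
- cams.camera(name): name is "scene" or "top"; returns a dict with "img" (400x640x3 uint8, red, green, blue), "mtx" (3x3 intrinsics, pixels), "rvec" (rotation vector, rad) and "tvec" (3), from world to camera coordinates, as OpenCV has them. Camera axes: x right, y down, z forward; pixel columns grow to the right and rows downward; lengths in mm; the calibration is good to about 2 mm. A picture is of the moment at which its call begins. There is no depth.
- ticket.sign_off(): hands the job in; it is judged then, once.
The state is a dict: "t": time; "qpos": joint angles; "joint_vel": joint speeds; "tau": joint torques, N m; "eef_pos": TCP position; "tcp_rot": TCP orientation; "ft_force": force on the tool from outside, world axes, zero at the start; "ft_torque": the same for the moment, N m; "gripper_width": finger opening in mm; "gripper_force": force on a finger pad.
Only numpy, scipy, OpenCV 4.12 (cv2) and the standard library are available. Lean on these libraries where they do the work, as an engineer would, in place of code of your own. Each camera call takes 0.05 s, during which the arm holds its last target. There are 200 camera calls.

### The job

Get the cordless mini iron ready for pressing: take the loose lid by its tab and tip that end well up while the opposite edge still rests on the tub's rim, then lift the lid off and lay it gently flat, right side up, on the bare table. Then take the iron out of the tub and set it gently down, flat, inside the low rails of the heating dock with its nose pointing away from the white console; only once it is docked, roll the dock's ribbed thumbwheel with a fingertip, its top moving away from the iron, until it reaches its stop. Do not disturb the carton, the thread cone and the wooden block, and let go of everything at the end.

Things in the scene. Friction and masses are not known exactly. Their poses are not given: they have to be found in the camera images.
- lid_tab (a point): Centre of the grey lid's pull tab: flush with the plate in the middle of its -x end, out 40 mm, 30 mm wide (y), 10 mm thick (z); this point is at mid-thickness, 20 mm from the plate's edge and 20 mm from the tab's tip. Lid frame: x from tab to far edge, z up. With the lid flat on the table this point is 15 mm up, the tab's underside 10 mm.
- lid_center (a point): Centre of the underside of the lid's plate, 124 mm in +x and 3 mm below lid_tab, same axes. Plate 208 (x) x 168 (y) x 6 mm, lid about 160 g. A 12 mm deep lip (186 x 146 mm) under it drops loosely inside the tub's walls; nothing else holds the lid. Flat on the table it stands on the lip, this point 12 mm up.
- lid_far_edge (a point): Underside of the plate at the middle of the lid's far (+x) end, 224 mm in +x from lid_tab and 3 mm lower; lies on tub_far_rim when seated.
- tub_mouth (a point): Centre of the rim of the grey storage tub, 90 mm above the table. Tub 200 mm (its x) x 160 mm (its y) outside, 4 mm walls and floor, fixed to the table; x points to the end away from the lid's tab.
- tub_far_rim (a point): Middle of the top of the tub's far (+x) wall, outer face, 90 mm up: the line through it along the tub's y is where the lid pivots when tipped.
- iron_handle (a point): Centre of the handle bar of the cordless mini iron (300 to 650 g), which stands on its sole in the tub. The black bar is 92 mm long (iron's x), 26 mm wide (y), 20 mm high; this point is 64 mm above the sole, over the centre of mass. Two posts carry it; gap of 23 mm between bar and body. Iron frame: x to the pointed nose, z up.
- iron_sole (a point): Point on the underside of the iron's steel sole straight below iron_handle (64 mm lower). Nose tip 59 mm in +x, blunt back 50 mm in -x, sides 29 mm in y; iron 74 mm high in all.
- iron_nose (a point): Tip of the iron's nose, 59 mm in +x from iron_sole and 5 mm up.
- dock_plate (a point): Top of the heating dock's steel plate, 18 mm up, where iron_sole belongs, iron's x along this x. Dock fixed, 216 x 100 mm in all (71 mm on in +x). Rails 8 mm higher than the plate: side rails' inner faces 36 mm either way in y, end rail 62 mm in +x. White console (82 mm in x, 54 mm high) at the -x end, its face 64 mm from here. x: from console to end rail.
- wheel_top (a point): Fixed point at the top of the dock's heat thumbwheel, 64 mm above the table, mid-console (105 mm in -x from dock_plate, same axes). The wheel, 63 mm in diameter over its ribs and 16 mm wide, has a level axle along the dock's y 32 mm below this point, and shows 10 mm above the console through a slot; 14 ribs 1.5 mm proud, 14 mm apart.
- heat (a joint): Turn of the heat thumbwheel in rad, 0 (off) to 1.6 (stop, full heat); starts near 0. It grows as the wheel's top moves in the dock's -x, away from the iron; light friction (about 1 N at the rim), stays where it is left.
- carton_center (a point): Bystander: centre of a closed cardboard carton 90 x 120 mm, 60 mm high.
- cone_center (a point): Bystander: middle of an upright grey cone of thread, 72 mm wide at the foot, 112 mm high.
- clapper_center (a point): Bystander: centre of a flat wooden pressing block 60 x 160 mm, 35 mm high.
There are look-alikes about, which are no part of the job. There is more than one size of the part that bears dock_plate; the job needs the larger.

How it is judged:
By the outcome, as a careful person would: the job done as asked, in the order asked, and still so for the second after the job is handed in, with the robot touching nothing.
It also fails if it takes over 72 s, if anything falls off the work surface, if the arm or the gripper's body presses on something with over 40 N, if the wrist force passes 120 N, or if a joint passes its speed limit or range.

## Working session

There is one attempt and no reset: what is moved stays moved. The work goes in short steps, Python scripts to look and compute and a tool call to move; the robot and the scene stay as the last step left them, time stands still between calls to the robot, and variables do not carry over. Pictures are saved under pics/ and viewed, at most 10 in all, crops included, and the job is handed in when it is done.

Besides the shell and the picture viewer there is one more tool, called in YAML: its name, and indented under it one key for each argument. step_arm: Moves the arm, as the interface text tells. Shifts and turns lie within -1 to 1; 1 stands for 50 cm of shift or 2 pi rad of turn. Its arguments: {"type":"object","properties":{"targets":{"type":"array"},"grip_force":{"type":"number"}},"required":["targets"]}

```bash
mkdir -p pics; cat > h.py <<'E'
import numpy as np, cv2
from cell import telemetry, cams, ticket
def grab(n):
    c=cams.camera(n); c['R']=cv2.Rodrigues(np.array(c['rvec'],float))[0]; c['t']=np.array(c['tvec'],float).ravel(); c['K']=np.array(c['mtx'],float); return c
def ray(c,u,v):
    d=c['R'].T@np.linalg.inv(c['K'])@np.array([u,v,1.]); return -c['R'].T@c['t'],d
def onz(c,u,v,z):
    o,d=ray(c,u,v); return o+d*(z-o[2])/d[2]
def proj(c,p):
    q=c['K']@(c['R']@np.array(p,float)+c['t']); return q[:2]/q[2]
def save(c,f): cv2.imwrite(f,cv2.cvtColor(c['img'],cv2.COLOR_RGB2BGR))
E
python3 - <<'E'
from h import *
for n in('scene','top'):
    c=grab(n); save(c,f'pics/{n}0.png'); print(n,ray(c,320,200),c['K'][0,0]); np.save(n+'0.npy',c,allow_pickle=True)
o=telemetry.get_obs(); print(o)
E
```

```text
scene (array([1145.56674265,   29.9186562 , 1075.57392357]), array([-0.51090365,  0.05415603, -0.85795292])) 421.5825683503959
top (array([ 463.39430278,   94.40725154, 1183.65454073]), array([ 0.06629399, -0.03649533, -0.99727629])) 374.6414252680419
{'t': 0.1, 'qpos': array([-76.48440773,  26.89139375,  -2.78438882,  87.86767358,
         1.38225491,  65.37365469,  -4.71611957]), 'joint_vel': array([-0.12348028, -0.15906108,  0.02820824, -0.1724771 , -0.03507282,
       -0.03420961, -0.03014464]), 'tau': array([ 5.92987290e-04, -5.11515641e+01, -4.70920047e-02, -2.38389480e+01,
        1.07644679e-02,  4.36631453e-03,  1.12742345e-05]), 'eef_pos': array([176.49968897, 650.93313322, 207.57571663]), 'tcp_rot': array([[-9.65154756e-01,  2.61679493e-01, -3.73326315e-04],
       [ 2.61679747e-01,  9.65153281e-01, -1.68918804e-03],
       [-8.17087537e-05, -1.72801981e-03, -9.99998504e-01]]), 'ft_force': array([ 0.42763146, -0.06183184, -0.16444102]), 'ft_torque': array([-0.03768309, -0.03063421, -0.02036764]), 'gripper_force': 0.0, 'gripper_width': 85.40520900212657}
```

View pics/scene0.png

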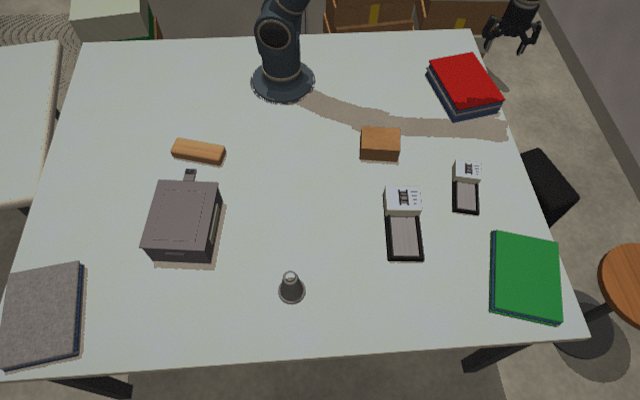

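View pics/top0.png

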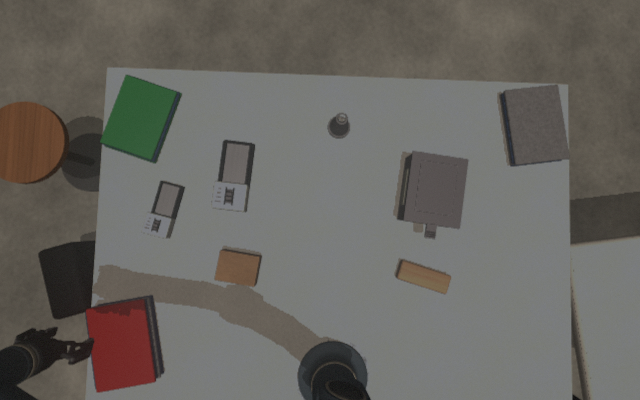

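Scene: the grey tub with lid and tab is at scene (182,222) / top (435,190), tab at top (431,230). Thread cone is at top (339,125), carton at top (238,267) and wooden block at top (424,276).

There are two docks: top (234,175), about 70 px long, and top (163,208), about 52 px long. The first is the larger and fits the description. The grey book at top (535,125) is a look-alike for the lid, but it has no tab. I'll confirm with a crop and measure.

```bash
python3 - <<'E'
from h import *
c=np.load('top0.npy',allow_pickle=True).item(); s=np.load('scene0.npy',allow_pickle=True).item()
def crop(c,x0,y0,w,h,k): return cv2.resize(c['img'][y0:y0+h,x0:x0+w],None,fx=k,fy=k,interpolation=cv2.INTER_CUBIC)
a=np.hstack([crop(c,385,145,100,100,4),crop(c,130,130,100+35,100,4)[:,:400]]);
b=np.hstack([crop(s,130,160,100,100,4)[:200*2],crop(s,370,170,100,100,4)])
a=cv2.resize(a,None,fx=.75,fy=.75);b=cv2.resize(b,None,fx=.75,fy=.75)
im=np.vstack([a,b]); im=np.clip(im.astype(float)*1.5,0,255).astype(np.uint8)
cv2.imwrite('pics/crop1.png',im[:,:,::-1]); print(im.shape)
# expected sizes
g=c['img'].astype(int)
for n,(u,v) in dict(lid=(435,190),tab=(431,229),table=(300,150),tubside=(402,190),plate=(238,160),console=(222,190),rail=(250,160)).items(): print(n,g[v,u])
E
```

```text
(600, 600, 3)
lid [88 82 81]
tab [91 86 85]
table [123 125 123]
tubside [56 56 52]
plate [105 100  98]
console [120 122 127]
rail [49 49 48]
```

View pics/crop1.png

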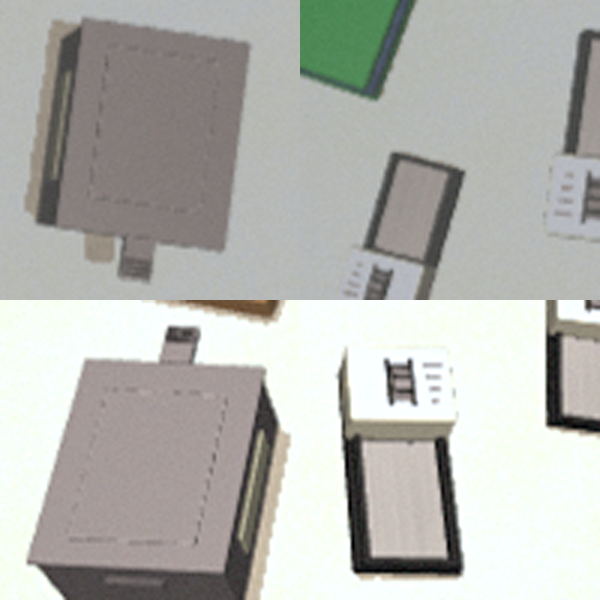

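The crop confirms the lid: flat grey plate, tab with tread marks at the robot side. The larger dock is at top (234,175) / scene (404,225), console towards the robot and plate beyond. The small dock at top (163,208) is the look-alike. Now the numbers.

```bash
cat > m.py <<'E'
from h import *
def comp(m,u,v):
    n,l=cv2.connectedComponents(m.astype(np.uint8)); k=l==l[v,u]; return k
def rect(k,c,z):
    cn=max(cv2.findContours(k.astype(np.uint8),cv2.RETR_EXTERNAL,cv2.CHAIN_APPROX_NONE)[0],key=cv2.contourArea)[:,0]
    P=np.array([onz(c,u,v,z)[:2] for u,v in cn],np.float32)
    return cv2.minAreaRect(P)
E
python3 - <<'E'
from m import *
c=np.load('top0.npy',allow_pickle=True).item(); s=np.load('scene0.npy',allow_pickle=True).item()
for nm,im,lid,pl,lo,hi in (('top',c,(435,190),(238,160),72,103),('scene',s,(182,222),(405,240),0,0)):
    g=im['img'].astype(int); b=g.mean(2); 
    if nm=='scene': m=b[lid[1],lid[0]]; lo,hi=m-22,m+28; print(m,b[240,405],b[225,212],b[100,200])
    k=comp((b>lo)&(b<hi)&(g[...,0]-g[...,2]<14),*lid)
    ko=cv2.morphologyEx(k.astype(np.uint8),cv2.MORPH_OPEN,np.ones((19,19)))
    print(nm,'lid',rect(ko,im,96), k.sum(), ko.sum())
    t=(k&(cv2.dilate(ko,np.ones((5,5)))==0)).astype(np.uint8)
    n,l,st,ce=cv2.connectedComponentsWithStats(t)
    for i in range(1,n):
        if st[i,4]>15: print(' tab?',st[i],ce[i],onz(im,*ce[i],98)[:2])
    p=b[pl[1],pl[0]]; k2=comp(abs(b-p)<13,*pl); print('plate',rect(k2,im,18),k2.sum())
# hand-read corners
for cc in ((412.3,151),(468.3,159.3),(459,228.3),(404.3,221)): print(onz(c,*cc,96)[:2])
print('tabtip',onz(c,430,238.3,98)[:2])
sc=lambda x,y:(130+x/3,160+(y-300)/3)
for q in ((87,360),(265,370),(225,575),(30,563)): print('s',onz(s,*sc(*q),96)[:2])
print('s tip',onz(s,*sc(184,327),98)[:2])
sd=lambda x,y:(370+(x-300)/3,170+(y-300)/3)
for q in ((346,346),(458,350),(452,423),(346,422)): print('console54',onz(s,*sd(*q),54)[:2])
for q in ((355,573),(463,570)): print('rail26',onz(s,*sd(*q),26)[:2])
for q in ((387,358),(414,358),(416,405),(388,406)): print('wheel',onz(s,*sd(*q),60)[:2])
E
```

```text
top lid ((575.5577392578125, -284.45294189453125), (166.99046325683594, 211.5304412841797), 83.07890319824219) 4101 3743
 tab? [407 151  17  14 112] [414.63392857 157.33035714] [ 669.73706554 -220.38749566]
 tab? [425 228  11   9  43] [430.88372093 229.88372093] [ 458.1587193  -270.45474552]
plate ((646.45166015625, 320.7099304199219), (71.59676361083984, 123.63555908203125), 85.38772583007812) 858
107.66666666666667 130.0 97.66666666666667 167.33333333333334
scene lid ((576.52685546875, -291.9942626953125), (145.1759490966797, 205.77182006835938), 82.96987915039062) 4406 3551
 tab? [183 169  14  10  58] [189.60344828 175.51724138] [ 460.47525069 -264.73658442]
 tab? [197 182  22  69 562] [207.13523132 214.3202847 ] [ 587.86383058 -208.86378249]
 tab? [139 238   3   9  17] [140.41176471 242.94117647] [ 660.04193942 -371.79546163]
plate ((645.5992431640625, 322.5705871582031), (67.45687866210938, 114.76229858398438), 85.05690002441406) 894
[ 688.7492302  -213.81857666]
[ 669.4403416  -380.60940947]
[ 465.10685119 -353.75934865]
[ 481.76532008 -192.87939858]
tabtip [ 433.69501667 -268.09041148]
s [ 468.74996181 -348.26650654]
s [ 490.38802174 -184.44760302]
s [ 694.27551538 -208.28975373]
s [ 672.22383983 -371.82310956]
s tip [ 438.5119449  -261.68963823]
console54 [500.29676216 286.7018145 ]
console54 [511.84414787 393.97402501]
console54 [591.29137727 372.21584198]
console54 [583.71894489 273.67200947]
rail26 [722.40307182 264.41013552]
rail26 [726.12888987 361.58758705]
wheel [520.12374051 322.19451192]
wheel [521.79927553 347.97228402]
wheel [573.27283974 340.37845946]
wheel [572.62311952 314.05059675]
```

```bash
cat > plan.py <<'E'
# plan(wps): world waypoints (x,y,z,phi,closure,nrows) -> rows in tool axes from the commanded pose; phi = heading of tool y
import numpy as np, json, os
from cell import telemetry
F='cmd.json'
def load(): return np.array(json.load(open(F))) if os.path.exists(F) else np.array([176.616,651.504,208.535,74.83])
def plan(wps,step=50.):
    c=load(); ex=lambda f:(np.array([-np.sin(f),np.cos(f)]),np.array([np.cos(f),np.sin(f)]))
    pts=[];p=c.copy()
    for w in wps:
        w=list(w); n=w[5] if len(w)>5 else 0; q=np.array(w[:4])
        k=max(1,int(np.ceil(np.linalg.norm(q[:3]-p[:3])/step)),int(np.ceil(abs(q[3]-p[3])/10)))
        if n==0 : n=k
        m=max(n,k)
        for i in range(1,m+1): pts.append(list(p+(q-p)*min(1,i/k))+[w[4]])
        p=q
    while pts:
        b,pts=pts[:10],pts[10:]; f=np.radians(c[3]); X,Y=ex(f); rows=[]
        for r in b:
            d=np.array(r[:3])-c[:3]
            rows.append([round(float(X@d[:2])/500,3)+0,round(float(Y@d[:2])/500,3)+0,round(-d[2]/500,3)+0,round(-(r[3]-c[3])/360,3)+0,r[4]])
        print(','.join('%g'%v for r in rows for v in r)); 
        l=rows[-1]; xy=c[:2]+500*(X*l[0]+Y*l[1]); c=np.array([*xy,c[2]-500*l[2],c[3]-360*l[3]])
    json.dump(list(map(float,c)),open(F,'w')); print('cmd',c.round(1))
E
python3 -c "
from plan import *
plan([(420,480,250,78,0),(600,150,250,80,0),(560,-150,230,83.2,0),(449,-267,170,83.2,0,4)])
from h import *
t=np.load('top0.npy',allow_pickle=True).item()
for n,u,v in (('cone',340,131),('carton',238,267),('clap',424,276)): print(n,onz(t,u,v,30))"
```

```text
-0.08,-0.029,-0.012,-0.001,0,-0.16,-0.058,-0.024,-0.003,0,-0.24,-0.087,-0.036,-0.004,0,-0.32,-0.116,-0.047,-0.005,0,-0.4,-0.145,-0.059,-0.006,0,-0.48,-0.175,-0.071,-0.008,0,-0.56,-0.204,-0.083,-0.009,0,-0.625,-0.272,-0.083,-0.01,0,-0.69,-0.339,-0.083,-0.01,0,-0.755,-0.407,-0.083,-0.011,0
-0.06,-0.072,0,-0.001,0,-0.12,-0.145,0,-0.001,0,-0.18,-0.217,0,-0.002,0,-0.24,-0.289,0,-0.003,0,-0.301,-0.361,0,-0.003,0,-0.306,-0.447,0.006,-0.005,0,-0.311,-0.534,0.011,-0.006,0,-0.317,-0.62,0.017,-0.007,0,-0.322,-0.706,0.023,-0.008,0,-0.328,-0.793,0.029,-0.01,0
0,-0.086,0.005,-0.001,0,0,-0.173,0.011,-0.002,0,0.047,-0.238,0.041,-0.002,0,0.095,-0.303,0.071,-0.002,0,0.142,-0.369,0.101,-0.002,0,0.189,-0.434,0.131,-0.002,0
cmd [ 449.1 -267.1  170.    83.1]
cone [758.13229626  -4.3955827   30.        ]
carton [328.59293237 295.81459093  30.        ]
clap [ 316.14790784 -273.32816236   30.        ]
```

step_arm:
  targets: [-0.08, -0.029, -0.012, -0.001, 0, -0.16, -0.058, -0.024, -0.003, 0, -0.24, -0.087, -0.036, -0.004, 0, -0.32, -0.116, -0.047, -0.005, 0, -0.4, -0.145, -0.059, -0.006, 0, -0.48, -0.175, -0.071, -0.008, 0, -0.56, -0.204, -0.083, -0.009, 0, -0.625, -0.272, -0.083, -0.01, 0, -0.69, -0.339, -0.083, -0.01, 0, -0.755, -0.407, -0.083, -0.011, 0]

```text
t: 1.35
eef_pos: [488.1, 354.7, 249.5]
tcp_rot: [[-0.981, 0.194, -0.001], [0.194, 0.981, -0.0], [0.001, -0.001, -1.0]]
ft_force: [0.3, -0.6, 0.3]
gripper_width: 85.7
gripper_force: 0.0
```

step_arm:
  targets: [-0.06, -0.072, 0, -0.001, 0, -0.12, -0.145, 0, -0.001, 0, -0.18, -0.217, 0, -0.002, 0, -0.24, -0.289, 0, -0.003, 0, -0.301, -0.361, 0, -0.003, 0, -0.306, -0.447, 0.006, -0.005, 0, -0.311, -0.534, 0.011, -0.006, 0, -0.317, -0.62, 0.017, -0.007, 0, -0.322, -0.706, 0.023, -0.008, 0, -0.328, -0.793, 0.029, -0.01, 0]

```text
t: 2.6
eef_pos: [570.8, -65.7, 235.0]
tcp_rot: [[-0.991, 0.132, -0.001], [0.132, 0.991, 0.0], [0.001, 0.0, -1.0]]
ft_force: [0.9, -0.4, -0.8]
gripper_width: 85.2
gripper_force: 0.0
```

step_arm:
  targets: [0, -0.086, 0.005, -0.001, 0, 0, -0.173, 0.011, -0.002, 0, 0.047, -0.238, 0.041, -0.002, 0, 0.095, -0.303, 0.071, -0.002, 0, 0.142, -0.369, 0.101, -0.002, 0, 0.189, -0.434, 0.131, -0.002, 0, 0.189, -0.434, 0.131, -0.002, 0, 0.189, -0.434, 0.131, -0.002, 0]
  grip_force: 20

```text
t: 3.6
eef_pos: [449.6, -266.6, 170.0]
tcp_rot: [[-0.993, 0.12, 0.0], [0.12, 0.993, 0.0], [-0.0, 0.001, -1.0]]
ft_force: [-0.1, 0.8, 0.5]
gripper_width: 85.1
gripper_force: 0.0
```

step_arm:
  targets: [0, 0, 0.08, 0, 0, 0, 0, 0.13, 0, 0, 0, 0, 0.156, 0, 0, 0, 0, 0.156, 0, 0]

```text
t: 4.1
eef_pos: [449.5, -266.3, 91.6]
tcp_rot: [[-0.993, 0.119, -0.001], [0.119, 0.993, 0.001], [0.001, 0.0, -1.0]]
ft_force: [1.1, 1.6, 0.1]
gripper_width: 85.5
gripper_force: 0.0
```

```bash
python3 - <<'E'
from h import *
import json
json.dump([449.1,-267.1,92.0,83.1],open('cmd.json','w'))
s=grab('scene'); t=grab('top')
a=cv2.resize(s['img'][130:230,140:240],None,fx=4,fy=4,interpolation=cv2.INTER_CUBIC); b=cv2.resize(t['img'][180:280,380:480],None,fx=4,fy=4,interpolation=cv2.INTER_CUBIC)
cv2.imwrite('pics/c2.png',np.clip(np.hstack([a,b])[:,:,::-1]*1.4,0,255).astype(np.uint8))
E
```

```text
(no output)
```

View pics/c2.png

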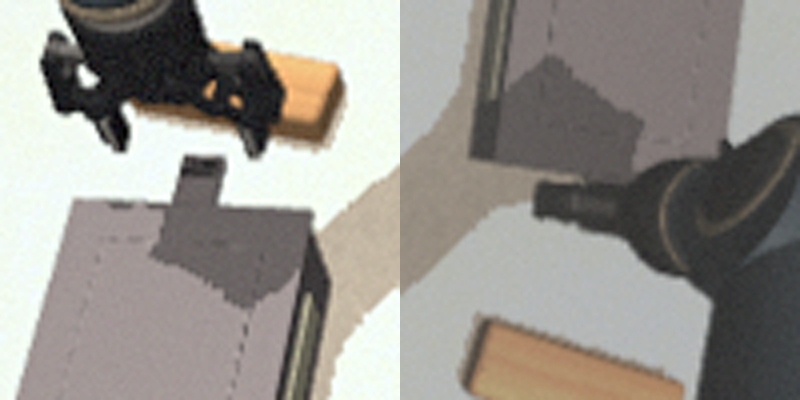

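```bash
python3 - <<'E'
from h import *
s=np.load('scene0.npy',allow_pickle=True).item()
for z in (85,92,97): print(z,onz(s,140+118/4,130+148/4,z)[:2],onz(s,140+253/4,130+155/4,z)[:2])
for q in ((184,160),(226,160),(174,205),(218,207)): print(onz(s,140+q[0]/4,130+q[1]/4,98)[:2])
print(proj(s,(449.5,-266.3,81)),proj(s,(449.5,-266.3,98)))
E
```

```text
85 [ 418.1422652  -327.99851888] [ 430.39419146 -231.89907103]
92 [ 423.28269058 -325.46925765] [ 435.44803726 -230.04890715]
97 [ 426.954423   -323.66264248] [ 439.05792711 -228.72736153]
[ 441.00463313 -276.28421511]
[ 442.87955655 -247.01629473]
[ 478.64019973 -279.92880653]
[ 482.25225681 -249.64433794]
[190.84931629 175.72434393] [189.35540998 172.30317454]
```

```bash
python3 - <<'E'
from h import *
s=np.load('scene0.npy',allow_pickle=True).item();t=np.load('top0.npy',allow_pickle=True).item()
for z in (94,105,118): print(z,onz(t,380+(535-400)/4,180+183/4,z)[:2],onz(t,380+(535-400)/4,180+218/4,z)[:2])
u=np.array([-.993,.12]);v=np.array([.12,.993])
for z in (94,105,118):
  for dy in (-50,50): print(z,dy,[(proj(s,(*(np.array([449.5,-266.3])+v*dy+u*dx),z))-[140,130])*4 for dx in (-11,11)], (proj(t,(*(np.array([449.5,-266.3])+v*dy),z))-[380,180])*4)
E
```

```text
94 [ 468.74889945 -221.32846178] [ 443.29042963 -221.63228745]
105 [ 468.69484511 -218.14112789] [ 443.49337708 -218.44188646]
118 [ 468.6309627  -214.37427874] [ 443.73322406 -214.67141256]
94 -50 [array([124.39428997, 182.13182174]), array([131.39186055, 156.31422761])] [263.40602319 221.35197824]
94 50 [array([266.99848909, 188.78152286]), array([272.65676155, 162.87625196])] [128.40819511 201.01333946]
105 -50 [array([119.85116895, 173.18703885]), array([126.94806868, 147.24732684])] [269.09116669 221.79198081]
105 50 [array([263.6071851, 179.8818746]), array([269.34316783, 153.85323345])] [132.73032189 201.24752051]
118 -50 [array([114.38621725, 162.42729763]), array([121.60350004, 136.34252414])] [275.9603108 222.3236193]
118 50 [array([259.52769117, 169.17624006]), array([265.35782567, 143.00102311])] [137.95271513 201.53047971]
```

step_arm:
  targets: [0, 0, 0, 0, 1, 0, 0, 0, 0, 1, 0, 0, 0, 0, 1, 0, 0, 0, 0, 1, 0, 0, 0, 0, 1, 0, 0, 0, 0, 1, 0, 0, 0, 0, 1]
  grip_force: 20

```text
t: 5.08
eef_pos: [449.1, -267.1, 91.9]
tcp_rot: [[-0.993, 0.12, -0.0], [0.12, 0.993, 0.0], [0.0, 0.0, -1.0]]
ft_force: [0.2, 0.5, 0.8]
gripper_width: -0.0
gripper_force: 0.0
```

```bash
python3 - <<'E'
from h import *
s=grab('scene'); t=grab('top')
a=cv2.resize(s['img'][130:230,140:240],None,fx=4,fy=4,interpolation=cv2.INTER_CUBIC); b=cv2.resize(t['img'][180:280,380:480],None,fx=4,fy=4,interpolation=cv2.INTER_CUBIC)
cv2.imwrite('pics/c3.png',np.clip(np.hstack([a,b])[:,:,::-1]*1.4,0,255).astype(np.uint8))
E
```

```text
(no output)
```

View pics/c3.png

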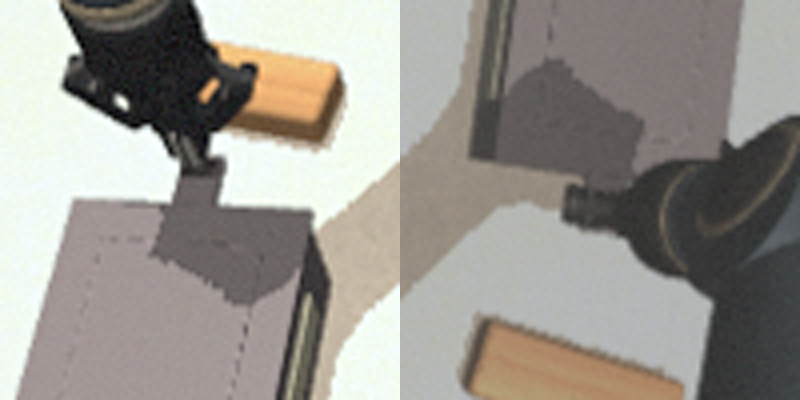

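The picture shows the closed fingertips at crop (198,170). They are above the tab and not below it, so the tips sit about 20 mm higher than I assumed. I'll reopen, go 22 mm lower and close again.

step_arm:
  targets: [0, 0, 0, 0, 0, 0, 0, 0, 0, 0, 0, 0, 0, 0, 0, 0, 0, 0, 0, 0, 0, 0, 0, 0, 0, 0, 0, 0.022, 0, 0, 0, 0, 0.044, 0, 0, 0, 0, 0.044, 0, 0, 0, 0, 0.044, 0, 0]

```text
t: 6.3
eef_pos: [449.1, -267.1, 69.8]
tcp_rot: [[-0.993, 0.12, -0.0], [0.12, 0.993, 0.0], [0.0, 0.0, -1.0]]
ft_force: [0.2, -0.5, 0.8]
gripper_width: 85.3
gripper_force: 0.0
```

step_arm:
  targets: [0, 0, 0, 0, 0.4, 0, 0, 0, 0, 0.4, 0, 0, 0, 0, 1, 0, 0, 0, 0, 1, 0, 0, 0, 0, 1, 0, 0, 0, 0, 1]
  grip_force: 20

```text
t: 7.05
eef_pos: [449.3, -267.1, 70.2]
tcp_rot: [[-0.993, 0.12, 0.0], [0.12, 0.993, -0.0], [-0.0, 0.0, -1.0]]
ft_force: [0.1, -0.5, 3.1]
gripper_width: 29.3
gripper_force: 21.4
```

```bash
python3 - <<'E'
from h import *
s=grab('scene'); t=grab('top')
a=cv2.resize(s['img'][130:230,140:240],None,fx=4,fy=4,interpolation=cv2.INTER_CUBIC); b=cv2.resize(t['img'][180:280,380:480],None,fx=4,fy=4,interpolation=cv2.INTER_CUBIC)
cv2.imwrite('pics/c4.png',np.clip(np.hstack([a,b])[:,:,::-1]*1.4,0,255).astype(np.uint8)); print(telemetry.get_obs()['gripper_width'])
E
```

```text
29.11238138379113
```

Gripped at 29 mm. I'll tip along an arc about the far rim, and check early that it pivots.

step_arm:
  targets: [0, 0, -0.01, 0, 1, -0.001, 0, -0.02, 0, 1, -0.002, 0, -0.04, 0, 1, -0.005, 0, -0.06, 0, 1, -0.008, 0, -0.08, 0, 1, -0.012, 0, -0.1, 0, 1, -0.017, 0, -0.119, 0, 1, -0.017, 0, -0.119, 0, 1]

```text
t: 8.15
eef_pos: [458.3, -268.4, 130.4]
tcp_rot: [[-0.993, 0.12, 0.002], [0.12, 0.993, -0.001], [-0.002, -0.0, -1.0]]
ft_force: [0.5, 0.2, -1.5]
gripper_width: 28.9
gripper_force: 19.9
```

```bash
python3 - <<'E'
from h import *
s=grab('scene'); t=grab('top')
a=cv2.resize(s['img'][120:280,110:270],(500,500),interpolation=cv2.INTER_CUBIC); b=cv2.resize(t['img'][140:260,380:440],(250,500),interpolation=cv2.INTER_CUBIC)
cv2.imwrite('pics/c5.png',np.clip(np.hstack([a,b])[:,:,::-1]*1.3,0,255).astype(np.uint8)); print(telemetry.get_obs()['gripper_width'])
E
```

```text
28.883732253526766
```

View pics/c5.png

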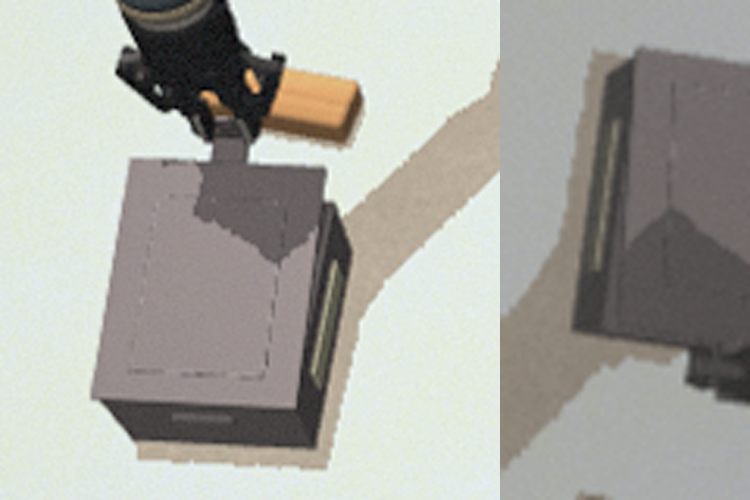

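Pivoting as intended: the tab end is up and the far edge at crop (195,405) is still on the rim. I'll continue to about 45°.

step_arm:
  targets: [-0.006, 0, -0.019, 0, 1, -0.013, 0, -0.038, 0, 1, -0.021, 0, -0.057, 0, 1, -0.029, 0, -0.075, 0, 1, -0.048, 0, -0.11, 0, 1, -0.07, 0, -0.144, 0, 1, -0.094, 0, -0.175, 0, 1, -0.122, 0, -0.206, 0, 1, -0.122, 0, -0.206, 0, 1]

```text
t: 9.38
eef_pos: [519.6, -275.6, 233.7]
tcp_rot: [[-0.993, 0.119, 0.003], [0.119, 0.993, -0.001], [-0.003, -0.001, -1.0]]
ft_force: [0.1, -0.5, -1.5]
gripper_width: 29.0
gripper_force: 19.9
```

```bash
python3 - <<'E'
from h import *
import json
X=np.array([-.9928,.1201]); p=np.array([449.1,-267.1])+X*500*(-.139); json.dump([*p,70+162.5,83.1],open('cmd.json','w')); print(p)
s=grab('scene'); t=grab('top')
a=cv2.resize(s['img'][120:280,110:270],(500,500),interpolation=cv2.INTER_CUBIC); b=cv2.resize(t['img'][140:260,380:440],(250,500),interpolation=cv2.INTER_CUBIC)
cv2.imwrite('pics/c6.png',np.clip(np.hstack([a,b])[:,:,::-1]*1.3,0,255).astype(np.uint8)); print(telemetry.get_obs()['gripper_width'])
E
```

```text
[ 518.0996  -275.44695]
28.902857243977294
```

View pics/c6.png

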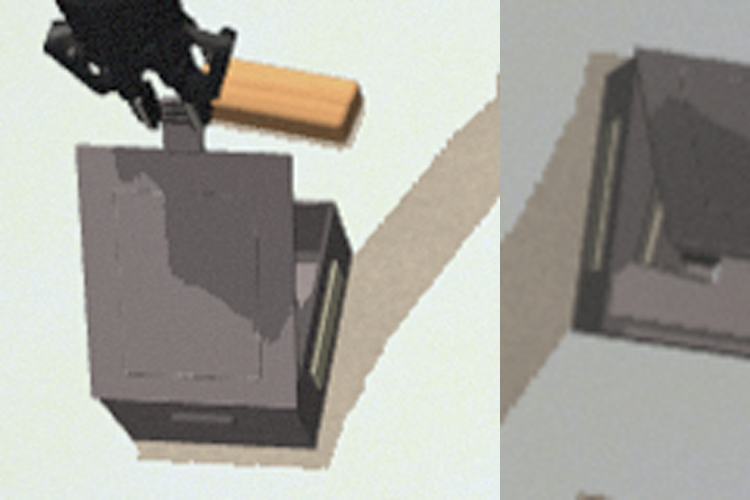

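Tipped to about 45°, with the far edge still on the rim at crop (195,405). I'll grip firmer, lift it off and carry it to the bare middle.

```bash
python3 -c "
from plan import *
c=load()
plan([(c[0],c[1],c[2],83.1,1,2),(c[0],c[1],c[2]+100,83.1,1,6),(521,40,332,90,1,14)],40)"
```

```text
0,0,0,0,1,0,0,0,0,1,0,0,-0.067,0,1,0,0,-0.133,0,1,0,0,-0.2,0,1,0,0,-0.2,0,1,0,0,-0.2,0,1,0,0,-0.2,0,1,0.009,0.078,-0.2,-0.002,1,0.018,0.157,-0.2,-0.005,1
0.006,0.078,0,-0.002,1,0.012,0.157,0,-0.005,1,0.018,0.236,0.001,-0.007,1,0.025,0.314,0.001,-0.009,1,0.031,0.393,0.001,-0.012,1,0.037,0.471,0.001,-0.014,1,0.037,0.471,0.001,-0.014,1,0.037,0.471,0.001,-0.014,1,0.037,0.471,0.001,-0.014,1,0.037,0.471,0.001,-0.014,1
0,0,0,0,1,0,0,0,0,1
cmd [521.1  39.8 332.   89.9]
```

step_arm:
  targets: [0, 0, 0, 0, 1, 0, 0, 0, 0, 1, 0, 0, -0.04, 0, 1, 0, 0, -0.08, 0, 1, 0, 0, -0.12, 0, 1, 0, 0, -0.16, 0, 1, 0, 0, -0.2, 0, 1, 0, 0, -0.2, 0, 1, 0.009, 0.078, -0.2, -0.002, 1, 0.018, 0.157, -0.2, -0.005, 1]
  grip_force: 70

```text
t: 10.72
eef_pos: [517.5, -195.6, 330.8]
tcp_rot: [[-0.996, 0.09, -0.003], [0.09, 0.996, 0.001], [0.003, 0.001, -1.0]]
ft_force: [0.1, 0.8, -1.1]
gripper_width: 26.4
gripper_force: 69.2
```

step_arm:
  targets: [0.006, 0.078, 0, -0.002, 1, 0.012, 0.157, 0, -0.005, 1, 0.018, 0.236, 0.001, -0.007, 1, 0.025, 0.314, 0.001, -0.009, 1, 0.031, 0.393, 0.001, -0.012, 1, 0.037, 0.471, 0.001, -0.014, 1, 0.037, 0.471, 0.001, -0.014, 1, 0.037, 0.471, 0.001, -0.014, 1, 0.037, 0.471, 0.001, -0.014, 1]

```text
t: 11.85
eef_pos: [520.9, 38.3, 331.5]
tcp_rot: [[-1.0, 0.003, -0.001], [0.003, 1.0, -0.0], [0.001, -0.0, -1.0]]
ft_force: [-0.1, -0.2, -0.7]
gripper_width: 25.9
gripper_force: 69.1
```

```bash
python3 - <<'E'
from h import *
s=grab('scene'); t=grab('top')
np.save('s1.npy',s,allow_pickle=True);np.save('t1.npy',t,allow_pickle=True)
a=cv2.resize(s['img'][80:300,100:340],(480,440),interpolation=cv2.INTER_CUBIC); b=cv2.resize(t['img'][120:280,290:370],(220,440),interpolation=cv2.INTER_CUBIC)
b2=cv2.resize(t['img'][140:240,390:480],(360,400),interpolation=cv2.INTER_CUBIC)
cv2.imwrite('pics/c7.png',np.clip(np.hstack([a,np.vstack([b2[:,:320],np.zeros((40,320,3),np.uint8)])])[:,:,::-1]*1.3,0,255).astype(np.uint8)); print(telemetry.get_obs()['eef_pos'],telemetry.get_obs()['ft_torque'],telemetry.get_obs()['ft_force'])
E
```

```text
[520.98112586  38.62556039 331.78859403] [-0.06408537  0.08068944  0.00726651] [ 0.45064776  0.24260327 -1.89773922]
```

View pics/c7.png

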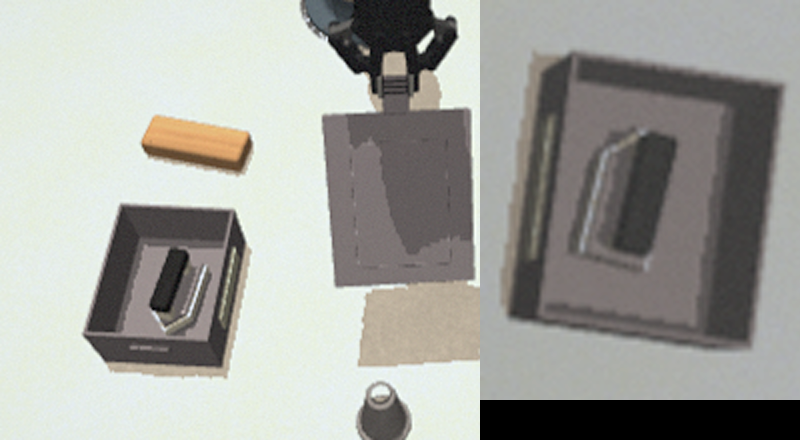

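The lid hangs tilted between the fingers, well clear of everything. The iron stands in the tub: handle at top ≈(431,189), nose away from the robot (+x). Next I'll compute the lid tilt and the iron pose.

```bash
python3 - <<'E'
from h import *
from scipy.optimize import brentq
s=np.load('s1.npy',allow_pickle=True).item();t=np.load('t1.npy',allow_pickle=True).item()
for l,r in (((267.5,223.5),(337.5,219)),((261,137.5),(335,134))):
    f=lambda z:np.linalg.norm(onz(s,*l,z)-onz(s,*r,z))-168
    z=brentq(f,0,600); print('lid edge z',z,onz(s,*l,z),onz(s,*r,z))
# far edge: z if it lies on sphere dist 234 from tab (521,39,355)
m=((267.5+337.5)/2,(223.5+219)/2); g=np.array([521,39,355])
o,d=ray(s,*m); print([ (z,(onz(s,*m,z)-g).round(),np.linalg.norm(onz(s,*m,z)-g).round()) for z in range(150,340,20)])
# iron handle by dark mask in tub
def bar(c,cx,cy,R,z):
    b=c['img'].astype(int).max(2); k=(b<38); yy,xx=np.mgrid[:400,:640]; k&=(abs(xx-cx)<R)&(abs(yy-cy)<R)
    n,l,st,ce=cv2.connectedComponentsWithStats(k.astype(np.uint8)); i=1+np.argmax(st[1:,4]); ys,xs=np.where(l==i)
    P=np.array([onz(c,u,v,z)[:2] for u,v in zip(xs,ys)],np.float32); print(st[i],ce[i],P.mean(0),cv2.minAreaRect(P))
bar(t,431,189,18,78); bar(s,185,220,20,78)
T=lambda x,y,z:onz(t,390+(x-480)/4,140+y/4,z)[:2]
S=lambda x,y,z:onz(s,100+x/2,80+y/2,z)[:2]
print('top hand',[T(*q,78) for q in ((640,135),(675,140),(650,258),(612,248))]); print('scene',[S(*q,78) for q in ((167,247),(189,250),(175,312),(150,305))])
print('nose',S(170,329,9)); print('rim',[T(*q,90) for q in ((575,52),(783,85),(750,348),(510,318))])
E
```

```text
lid edge z 182.13494845909395 [670.50473615 -43.68155702 182.13494846] [669.43603196 124.31504375 182.13494846]
lid edge z 328.313152128738 [527.7498716  -43.48156152 328.31315213] [528.01298034 124.51823245 328.31315213]
[(150, array([ 132.,    1., -205.]), np.float64(244.0)), (170, array([ 143.,    1., -185.]), np.float64(234.0)), (190, array([ 153.,    1., -165.]), np.float64(225.0)), (210, array([ 164.,    1., -145.]), np.float64(219.0)), (230, array([ 174.,    0., -125.]), np.float64(215.0)), (250, array([ 185.,    0., -105.]), np.float64(213.0)), (270, array([196.,  -0., -85.]), np.float64(213.0)), (290, array([206.,  -0., -65.]), np.float64(216.0)), (310, array([217.,  -0., -45.]), np.float64(222.0)), (330, array([228.,  -1., -25.]), np.float64(229.0))]
[425 196   1   1   1] [425. 196.] [ 558.2466  -258.61783] ((558.24658203125, -258.6178283691406), (0.0, 0.0), 0.0)
[175 205  19  31 255] [184.4        219.96470588] [ 589.4547  -272.94986] ((588.7948608398438, -273.3070983886719), (27.80641746520996, 92.06185913085938), 76.7588882446289)
top hand [array([ 625.46128041, -272.99945221]), array([ 622.52913154, -299.39036   ]), array([ 533.55236465, -281.33738077]), array([ 540.15533156, -252.80786244])]
scene [array([ 538.26397026, -279.87978519]), array([ 544.99632123, -249.6998485 ]), array([ 638.16548805, -260.85628263]), array([ 625.71984401, -294.26291499])]
nose [ 628.84378408 -285.65971606]
rim [array([ 684.13942212, -219.91722002]), array([ 664.4795761 , -375.60116884]), array([ 468.7998732 , -351.77239819]), array([ 485.67879984, -174.37328118])]
```

step_arm:
  targets: [0, 0, 0.08, 0, 1, 0, 0, 0.16, 0, 1, 0, 0, 0.24, 0, 1, 0, 0, 0.3, 0, 1, 0, 0, 0.34, 0, 1, 0, 0, 0.34, 0, 1]
  grip_force: 25

```text
t: 12.7
eef_pos: [519.9, 39.1, 160.6]
tcp_rot: [[-1.0, 0.002, -0.003], [0.002, 1.0, -0.001], [0.003, -0.001, -1.0]]
ft_force: [0.1, -1.0, -1.7]
gripper_width: 26.2
gripper_force: 69.4
```

step_arm:
  targets: [0, 0, 0.008, 0, 1, 0, 0, 0.016, 0, 1, 0, 0, 0.022, 0, 1, 0, 0, 0.028, 0, 1, 0, 0, 0.034, 0, 1, 0, 0, 0.034, 0, 1]

```text
t: 13.45
eef_pos: [521.0, 39.8, 144.8]
tcp_rot: [[-1.0, 0.001, 0.0], [0.001, 1.0, 0.0], [-0.0, 0.0, -1.0]]
ft_force: [-0.8, 0.0, -1.0]
gripper_width: 26.2
gripper_force: 69.4
```

step_arm:
  targets: [0.014, 0, 0.014, 0, 1, 0.028, 0, 0.027, 0, 1, 0.041, 0, 0.042, 0, 1, 0.054, 0, 0.056, 0, 1, 0.066, 0, 0.072, 0, 1, 0.077, 0, 0.088, 0, 1, 0.087, 0, 0.104, 0, 1, 0.097, 0, 0.121, 0, 1, 0.106, 0, 0.138, 0, 1, 0.115, 0, 0.156, 0, 1]

```text
t: 14.7
eef_pos: [463.7, 40.4, 66.5]
tcp_rot: [[-1.0, -0.0, 0.001], [-0.0, 1.0, 0.001], [-0.001, 0.001, -1.0]]
ft_force: [-1.9, 2.0, 1.8]
gripper_width: 25.8
gripper_force: 76.1
```

step_arm:
  targets: [0.007, 0, 0.018, 0, 1, 0.014, 0, 0.036, 0, 1, 0.02, 0, 0.055, 0, 1, 0.025, 0, 0.074, 0, 1, 0.03, 0, 0.093, 0, 1, 0.033, 0, 0.112, 0, 1, 0.035, 0, 0.125, 0, 1, 0.036, 0, 0.134, 0, 1, 0.036, 0, 0.134, 0, 1]

```text
t: 15.82
eef_pos: [445.4, 40.1, -0.3]
tcp_rot: [[-1.0, 0.0, -0.001], [0.0, 1.0, 0.0], [0.001, 0.0, -1.0]]
ft_force: [-1.2, 1.6, 1.9]
gripper_width: 26.3
gripper_force: 82.1
```

step_arm:
  targets: [0, 0, 0.004, 0, 1, 0, 0, 0.008, 0, 1, 0, 0, 0.01, 0, 1]

```text
t: 16.2
eef_pos: [445.5, 39.3, -5.1]
tcp_rot: [[-1.0, 0.004, -0.0], [0.004, 1.0, -0.0], [0.0, -0.0, -1.0]]
ft_force: [-0.9, -1.3, 0.9]
gripper_width: 26.3
gripper_force: 80.6
```

step_arm:
  targets: [0, 0, 0.003, 0, 1, 0, 0, 0.006, 0, 1, 0, 0, 0.006, 0, 1]

```text
t: 16.58
eef_pos: [445.4, 39.1, -7.3]
tcp_rot: [[-1.0, 0.003, -0.001], [0.003, 1.0, -0.0], [0.001, -0.0, -1.0]]
ft_force: [-4.2, -2.3, 15.0]
gripper_width: 26.0
gripper_force: 82.7
```

step_arm:
  targets: [0, 0, -0.003, 0, 1, 0, 0, -0.003, 0, 0.6, 0, 0, -0.003, 0, 0.4, 0, 0, -0.003, 0, 0.2, 0, 0, -0.003, 0, 0, 0, 0, -0.003, 0, 0, 0, 0, -0.003, 0, 0]

```text
t: 17.45
eef_pos: [445.5, 39.9, -6.5]
tcp_rot: [[-1.0, 0.001, -0.0], [0.001, 1.0, 0.0], [0.0, 0.0, -1.0]]
ft_force: [-1.1, -0.3, 0.1]
gripper_width: 85.6
gripper_force: 0.0
```

step_arm:
  targets: [0, 0, -0.01, 0, 0, 0, 0, -0.05, 0, 0, 0, 0, -0.13, 0, 0, 0, 0, -0.23, 0, 0, 0, 0, -0.33, 0, 0, 0, 0, -0.4, 0, 0]

```text
t: 18.2
eef_pos: [446.0, 39.9, 196.2]
tcp_rot: [[-1.0, 0.001, 0.003], [0.001, 1.0, 0.001], [-0.003, 0.001, -1.0]]
ft_force: [0.1, 0.4, 0.3]
gripper_width: 85.7
gripper_force: 0.0
```

```bash
python3 - <<'E'
import json; json.dump([521.1-.5*(115+36)*1.0,39.8,-6.5+200,89.9],open('cmd.json','w'))
from m import *
o=telemetry.get_obs(); print(o['eef_pos'],o['gripper_width'])
s=grab('scene');t=grab('top');np.save('s2.npy',s,allow_pickle=True);np.save('t2.npy',t,allow_pickle=True)
# lid flatness: corners at z=18, size check in scene
a=cv2.resize(s['img'][90:290,130:330],(600,600),interpolation=cv2.INTER_CUBIC)
cv2.imwrite('pics/c8.png',np.clip(a[:,:,::-1]*1.3,0,255).astype(np.uint8))
E
```

```text
[445.99356702  39.89987034 196.21990652] 85.69871027415796
```

View pics/c8.png

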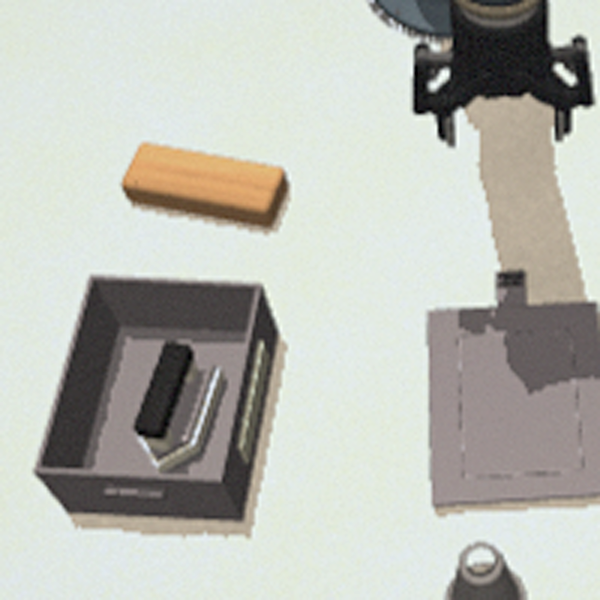

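The lid lies flat and right side up at crop (515,405); the tub is open, with the iron's handle at crop (163,392). I'll refine the dock axis and plan the iron grasp.

```bash
python3 - <<'E'
from m import *
t=np.load('t2.npy',allow_pickle=True).item(); s=np.load('s2.npy',allow_pickle=True).item()
for nm,c,pl,dk in (('t',t,(238,160),62),('s',s,(405,240),70)):
    b=c['img'].astype(int).mean(2); p=b[pl[1]-3:pl[1]+4,pl[0]-3:pl[0]+4].mean(); k=comp(abs(b-p)<14,*pl); ys,xs=np.where(k)
    # mid of each scanline -> axis
    P=np.array([onz(c,xs[ys==v].mean(),v,18)[:2] for v in np.unique(ys)[2:-2]],np.float32)
    l=cv2.fitLine(P,cv2.DIST_HUBER,0,.01,.01).ravel(); print(nm,'plate axis',np.degrees(np.arctan(l[1]/l[0])),P.mean(0),P[0],P[-1])
    d=comp((b<dk)|k,*pl); r=rect(d,c,26); print('rails',r,d.sum())
    w=b>b[100,300]*0.9 if 0 else None
# wheel (dark ribs) position
for q in ((237,197),): pass
E
python3 -c "
from plan import *
plan([(500,-100,200,86,0.3),(583.5,-274,150,78,0.3,10),(583.5,-274,75,78,0.3),(583.5,-274,40,78,0.3,4)],50)"
```

```text
t plate axis -4.7284174 [644.0405  319.53162] [702.58246 314.94632] [586.06195 313.83282]
rails ((648.1839599609375, 314.9110107421875), (97.06773376464844, 134.22198486328125), 84.97466278076172) 1231
s plate axis -4.933993 [645.9888  322.49963] [594.2678  327.09412] [696.2934 318.6804]
rails ((640.9244995117188, 318.212890625), (98.08870697021484, 168.82730102539062), 84.98284149169922) 1494
-0.027,-0.07,-0.003,0.003,0.3,-0.055,-0.14,-0.006,0.005,0.3,-0.082,-0.21,-0.01,0.008,0.3,-0.109,-0.279,-0.013,0.011,0.3,-0.151,-0.366,0.012,0.016,0.3,-0.193,-0.453,0.037,0.022,0.3,-0.235,-0.54,0.062,0.028,0.3,-0.277,-0.627,0.087,0.033,0.3,-0.277,-0.627,0.087,0.033,0.3,-0.277,-0.627,0.087,0.033,0.3
0,0,0,0,0.3,0,0,0,0,0.3,0,0,0,0,0.3,0,0,0,0,0.3,0,0,0.075,0,0.3,0,0,0.15,0,0.3,0,0,0.22,0,0.3,0,0,0.22,0,0.3,0,0,0.22,0,0.3,0,0,0.22,0,0.3
cmd [ 583.6 -273.9   40.    78. ]
```

step_arm:
  targets: [-0.027, -0.07, -0.003, 0.003, 0.3, -0.055, -0.14, -0.006, 0.005, 0.3, -0.082, -0.21, -0.01, 0.008, 0.3, -0.109, -0.279, -0.013, 0.011, 0.3, -0.151, -0.366, 0.012, 0.016, 0.3, -0.193, -0.453, 0.037, 0.022, 0.3, -0.235, -0.54, 0.062, 0.028, 0.3, -0.277, -0.627, 0.087, 0.033, 0.3, -0.277, -0.627, 0.087, 0.033, 0.3, -0.277, -0.627, 0.087, 0.033, 0.3]

```text
t: 19.55
eef_pos: [583.1, -272.8, 148.9]
tcp_rot: [[-0.978, 0.206, -0.002], [0.206, 0.978, 0.001], [0.002, 0.001, -1.0]]
ft_force: [0.0, -0.1, 0.5]
gripper_width: 59.9
gripper_force: 0.0
```

step_arm:
  targets: [0, 0, 0.075, 0, 0.3, 0, 0, 0.13, 0, 0.3, 0, 0, 0.18, 0, 0.3, 0, 0, 0.22, 0, 0.3, 0, 0, 0.22, 0, 0.3]

```text
t: 20.18
eef_pos: [582.8, -272.1, 38.7]
tcp_rot: [[-0.979, 0.205, -0.003], [0.205, 0.979, 0.002], [0.003, 0.001, -1.0]]
ft_force: [0.8, -1.2, 0.4]
gripper_width: 59.6
gripper_force: 0.0
```

step_arm:
  targets: [0, 0, 0, 0, 0.5, 0, 0, 0, 0, 0.6, 0, 0, 0, 0, 0.7, 0, 0, 0, 0, 1, 0, 0, 0, 0, 1, 0, 0, 0, 0, 1]
  grip_force: 60

```text
t: 20.92
eef_pos: [584.4, -275.6, 41.4]
tcp_rot: [[-0.978, 0.208, 0.002], [0.208, 0.978, -0.002], [-0.003, -0.002, -1.0]]
ft_force: [-1.2, -3.4, 5.8]
gripper_width: 24.9
gripper_force: 61.0
```

```bash
python3 -c "
from plan import *
plan([(583.5,-274,100,78,1,4),(583.5,-274,220,78,1,6)],30)
plan([(600,0,220,82,1),(643.5,320,160,85.1,1,12)],50)"
```

```text
0,0,-0.04,0,1,0,0,-0.08,0,1,0,0,-0.12,0,1,0,0,-0.12,0,1,0,0,-0.18,0,1,0,0,-0.24,0,1,0,0,-0.3,0,1,0,0,-0.36,0,1,0,0,-0.36,0,1,0,0,-0.36,0,1
cmd [ 583.6 -273.9  220.    78. ]
0.014,0.09,0,-0.002,1,0.027,0.181,0,-0.004,1,0.041,0.271,0,-0.006,1,0.054,0.362,0,-0.007,1,0.068,0.452,0,-0.009,1,0.082,0.543,0,-0.011,1,0.088,0.635,0.017,-0.012,1,0.095,0.727,0.034,-0.014,1,0.102,0.819,0.051,-0.015,1,0.109,0.911,0.069,-0.016,1
-0.003,0.092,0.017,-0.001,1,-0.005,0.184,0.034,-0.002,1,-0.008,0.277,0.051,-0.004,1,-0.008,0.277,0.051,-0.004,1,-0.008,0.277,0.051,-0.004,1,-0.008,0.277,0.051,-0.004,1,-0.008,0.277,0.051,-0.004,1,-0.008,0.277,0.051,-0.004,1
cmd [643.8 320.2 160.   85.2]
```

step_arm:
  targets: [0, 0, -0.01, 0, 1, 0, 0, -0.03, 0, 1, 0, 0, -0.07, 0, 1, 0, 0, -0.12, 0, 1, 0, 0, -0.18, 0, 1, 0, 0, -0.24, 0, 1, 0, 0, -0.3, 0, 1, 0, 0, -0.36, 0, 1, 0, 0, -0.36, 0, 1]

```text
t: 22.05
eef_pos: [585.3, -274.5, 223.6]
tcp_rot: [[-0.978, 0.207, 0.007], [0.207, 0.978, -0.002], [-0.007, -0.001, -1.0]]
ft_force: [0.5, 0.6, -4.6]
gripper_width: 24.1
gripper_force: 59.8
```

step_arm:
  targets: [0.014, 0.09, 0, -0.002, 1, 0.027, 0.181, 0, -0.004, 1, 0.041, 0.271, 0, -0.006, 1, 0.054, 0.362, 0, -0.007, 1, 0.068, 0.452, 0, -0.009, 1, 0.082, 0.543, 0, -0.011, 1, 0.088, 0.635, 0.017, -0.012, 1, 0.095, 0.727, 0.034, -0.014, 1, 0.102, 0.819, 0.051, -0.015, 1, 0.109, 0.911, 0.069, -0.016, 1]

```text
t: 23.3
eef_pos: [623.6, 184.3, 183.7]
tcp_rot: [[-0.994, 0.107, -0.002], [0.107, 0.994, -0.001], [0.002, -0.001, -1.0]]
ft_force: [0.4, -0.4, -4.8]
gripper_width: 24.4
gripper_force: 60.0
```

step_arm:
  targets: [-0.003, 0.092, 0.017, -0.001, 1, -0.005, 0.184, 0.034, -0.002, 1, -0.008, 0.277, 0.051, -0.004, 1, -0.008, 0.277, 0.051, -0.004, 1, -0.008, 0.277, 0.051, -0.004, 1]

```text
t: 23.92
eef_pos: [642.5, 319.7, 158.1]
tcp_rot: [[-0.997, 0.082, -0.003], [0.082, 0.997, -0.002], [0.002, -0.003, -1.0]]
ft_force: [-0.3, -0.5, -5.4]
gripper_width: 24.4
gripper_force: 60.3
```

```bash
python3 - <<'E'
from h import *
o=telemetry.get_obs(); print(o['eef_pos'],o['ft_force'],o['ft_torque'],o['gripper_width'])
s=grab('scene');t=grab('top');np.save('s3.npy',s,allow_pickle=True);np.save('t3.npy',t,allow_pickle=True)
a=cv2.resize(s['img'][150:275,350:475],(500,500),interpolation=cv2.INTER_CUBIC); b=cv2.resize(t['img'][110:235,190:265],(300,500),interpolation=cv2.INTER_CUBIC)
cv2.imwrite('pics/c9.png',np.clip(np.hstack([a,b])[:,:,::-1]*1.3,0,255).astype(np.uint8))
E
```

```text
[642.47565606 319.66134285 158.11563485] [-0.34218761 -0.50169657 -5.36333154] [-0.11401455  0.00510831  0.03950384] 24.35580224994027
```

View pics/c9.png

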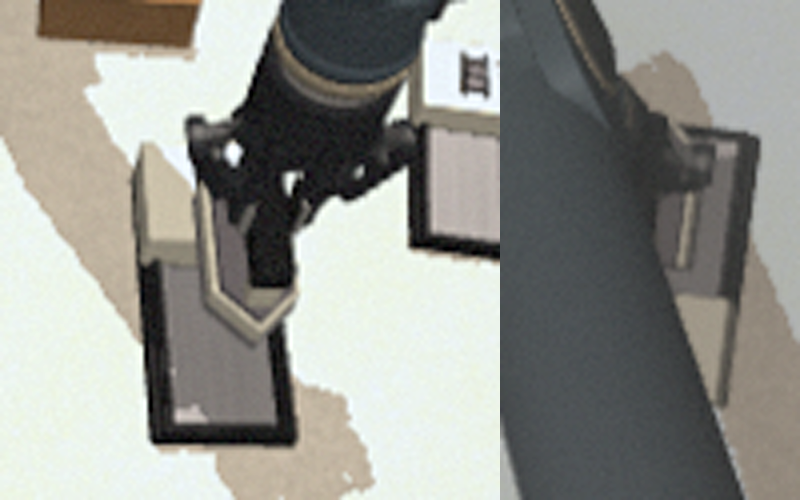

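The iron is held level with its nose (crop (258,340)) away from the console, above the large dock. I'll check the nose against the tool position, using the scene calibration.

```bash
python3 - <<'E'
from h import *
s=np.load('s3.npy',allow_pickle=True).item();t=np.load('t3.npy',allow_pickle=True).item()
S=lambda x,y,z:onz(s,350+(x+.5)/4-.5,150+(y+.5)/4-.5,z)[:2].round(1)
T=lambda x,y,z:onz(t,190+(x-500+.5)/4-.5,110+(y+.5)/4-.5,z)[:2].round(1)
for z in (115,122,129): print('nose bottom',z,S(258,345,z),S(258,336,z+5))
print('bar front top corners',[S(*q,132+64+10-10) for q in ((249,287),(292,290))])
print('dock inner end rail',S(175,425,18),S(275,425,18),'outer bottom',S(152,447,0),S(297,443,0),'outer top',S(150,432,26),S(296,427,26))
print('console face top', S(145,262,26),'left')
print('TOP dock corners outer z26',T(760,135,26),T(735,297,26),' side line',T(748,215,26),'end inner',T(735,143,18))
E
```

```text
nose bottom 115 [694.9 320.8] [691.  320.5]
nose bottom 122 [698.2 318.7] [694.3 318.4]
nose bottom 129 [701.5 316.6] [697.7 316.3]
bar front top corners [array([694.9, 298.2]), array([698.5, 323.3])]
dock inner end rail [705.3 282.3] [709.9 350.3] outer bottom [712.9 268.1] [716.7 368.3] outer top [712.5 262.7] [715.6 361.8]
console face top [582.9 279.6] left
TOP dock corners outer z26 [711.  260.7] [583.7 275.1]  side line [647.9 267.5] end inner [705.7 281.1]
```

step_arm:
  targets: [-0.004, -0.002, 0.05, 0, 1, -0.004, -0.002, 0.1, 0, 1, -0.004, -0.002, 0.14, 0, 1, -0.004, -0.002, 0.17, 0, 1, -0.004, -0.002, 0.185, 0, 1, -0.004, -0.002, 0.195, 0, 1, -0.004, -0.002, 0.195, 0, 1]

```text
t: 24.9
eef_pos: [645.5, 319.4, 62.7]
tcp_rot: [[-0.997, 0.082, 0.0], [0.082, 0.997, 0.0], [-0.0, 0.0, -1.0]]
ft_force: [-0.1, 0.0, -5.3]
gripper_width: 24.3
gripper_force: 60.3
```

step_arm:
  targets: [0, 0, 0.004, 0, 1, 0, 0, 0.008, 0, 1, 0, 0, 0.012, 0, 1, 0, 0, 0.012, 0, 1]

```text
t: 25.4
eef_pos: [645.2, 319.2, 56.3]
tcp_rot: [[-0.997, 0.082, -0.0], [0.082, 0.997, -0.0], [0.0, -0.0, -1.0]]
ft_force: [-0.2, 0.3, -5.6]
gripper_width: 24.7
gripper_force: 60.3
```

step_arm:
  targets: [0, 0, 0.002, 0, 1, 0, 0, 0.003, 0, 1, 0, 0, 0.003, 0, 1]

```text
t: 25.78
eef_pos: [645.6, 319.3, 55.4]
tcp_rot: [[-0.997, 0.083, 0.0], [0.083, 0.997, 0.0], [-0.0, 0.0, -1.0]]
ft_force: [-0.6, 0.7, -1.8]
gripper_width: 24.3
gripper_force: 60.6
```

step_arm:
  targets: [0, 0, 0.002, 0, 1, 0, 0, 0.003, 0, 1, 0, 0, 0.003, 0, 1]

```text
t: 26.15
eef_pos: [645.7, 319.2, 55.3]
tcp_rot: [[-0.997, 0.083, 0.001], [0.083, 0.997, 0.001], [-0.001, 0.001, -1.0]]
ft_force: [-3.6, -1.3, 5.9]
gripper_width: 24.3
gripper_force: 61.7
```

step_arm:
  targets: [0, 0, -0.003, 0, 1, 0, 0, -0.003, 0, 0.6, 0, 0, -0.003, 0, 0.5, 0, 0, -0.003, 0, 0.4, 0, 0, -0.003, 0, 0.3, 0, 0, -0.003, 0, 0.3, 0, 0, -0.003, 0, 0.3]

```text
t: 27.02
eef_pos: [645.4, 319.3, 55.0]
tcp_rot: [[-0.997, 0.082, 0.0], [0.082, 0.997, 0.0], [-0.0, 0.0, -1.0]]
ft_force: [0.2, -0.3, 0.5]
gripper_width: 60.0
gripper_force: 0.0
```

step_arm:
  targets: [0, 0, -0.01, 0, 0.3, 0, 0, -0.04, 0, 0.3, 0, 0, -0.1, 0, 0.3, 0, 0, -0.2, 0, 0.3, 0, 0, -0.25, 0, 0.3, 0, 0, -0.25, 0, 0.3]

```text
t: 27.78
eef_pos: [647.1, 320.0, 184.2]
tcp_rot: [[-0.997, 0.083, 0.006], [0.083, 0.997, 0.003], [-0.006, 0.004, -1.0]]
ft_force: [-0.2, -0.8, 0.2]
gripper_width: 59.8
gripper_force: 0.0
```

```bash
python3 - <<'E'
from h import *
from plan import *
json.dump([645.5,319.0,178.5,85.2],open('cmd.json','w'))
o=telemetry.get_obs(); print(o['eef_pos'],o['gripper_width'])
a=np.radians(-4.9); X=np.array([np.cos(a),np.sin(a)]); D=np.array([645,319.5])
w=D-105*X; print('wheel',w)
# check wheel by pixels from earlier initial views: dark cluster inside white console
for f in ('s2','t2'):
    c=np.load(f+'.npy',allow_pickle=True).item(); b=c['img'].astype(int).mean(2)
    u,v=proj(c,(*w,58)); R=9
    r=b[int(v)-R:int(v)+R+1,int(u)-R:int(u)+R+1]; m=r<np.percentile(r,90)*.72
    n,l,st,ce=cv2.connectedComponentsWithStats(m.astype(np.uint8),connectivity=8)
    for i in range(1,n):
        if st[i,4]>8: print(f,(u,v),st[i],onz(c,int(u)-R+ce[i][0],int(v)-R+ce[i][1],58)[:2].round(1))
E
```

```text
[647.13252472 320.03019548 184.24650504] 59.82903336866185
wheel [540.3837439  328.46877693]
s2 (np.float64(402.2754363623934), np.float64(195.60610262778485)) [  5   3  11  16 130] [544.3 330.3]
t2 (np.float64(228.3139590197173), np.float64(196.52597207315782)) [  5   0  10  18 125] [542.5 327.9]
```

```bash
python3 -c "
from plan import *
json.dump([645.5,319.0,180,85.2],open('cmd.json','w'))
plan([(542,328.5,140,85.2,1,5),(542,328.5,72,85.2,1,4)],50)"
```

```text
0.069,0.001,0.027,0,1,0.139,0.001,0.053,0,1,0.208,0.002,0.08,0,1,0.208,0.002,0.08,0,1,0.208,0.002,0.08,0,1,0.208,0.002,0.148,0,1,0.208,0.002,0.216,0,1,0.208,0.002,0.216,0,1,0.208,0.002,0.216,0,1
cmd [541.9 328.7  72.   85.2]
```

step_arm:
  targets: [0.069, 0.001, 0.027, 0, 1, 0.139, 0.001, 0.053, 0, 1, 0.208, 0.002, 0.08, 0, 1, 0.208, 0.002, 0.08, 0, 1, 0.208, 0.002, 0.08, 0, 1, 0.208, 0.002, 0.148, 0, 1, 0.208, 0.002, 0.2, 0, 1, 0.208, 0.002, 0.216, 0, 1, 0.208, 0.002, 0.216, 0, 1]

```text
t: 28.9
eef_pos: [542.7, 328.6, 72.0]
tcp_rot: [[-0.997, 0.083, 0.0], [0.083, 0.997, -0.0], [-0.0, -0.0, -1.0]]
ft_force: [-0.8, -0.4, 0.4]
gripper_width: 0.1
gripper_force: 0.0
```

step_arm:
  targets: [0, 0, 0.006, 0, 1, 0, 0, 0.012, 0, 1, 0, 0, 0.016, 0, 1, 0, 0, 0.02, 0, 1, 0, 0, 0.02, 0, 1]

```text
t: 29.52
eef_pos: [541.7, 328.8, 61.8]
tcp_rot: [[-0.997, 0.082, -0.0], [0.082, 0.997, -0.0], [0.0, -0.0, -1.0]]
ft_force: [-0.2, 0.4, 0.7]
gripper_width: 0.1
gripper_force: 0.0
```

step_arm:
  targets: [0, 0, 0.003, 0, 1, 0, 0, 0.006, 0, 1, 0, 0, 0.008, 0, 1, 0, 0, 0.008, 0, 1]

```text
t: 30.02
eef_pos: [541.8, 328.8, 57.9]
tcp_rot: [[-0.997, 0.082, -0.0], [0.082, 0.997, -0.0], [0.0, -0.0, -1.0]]
ft_force: [0.1, -0.1, -0.4]
gripper_width: 0.1
gripper_force: 0.0
```

step_arm:
  targets: [0, 0, 0.002, 0, 1, 0, 0, 0.004, 0, 1, 0, 0, 0.004, 0, 1]

```text
t: 30.4
eef_pos: [541.8, 328.8, 55.9]
tcp_rot: [[-0.997, 0.083, -0.0], [0.083, 0.997, -0.0], [0.0, -0.0, -1.0]]
ft_force: [-0.1, -0.2, 1.0]
gripper_width: -0.1
gripper_force: 0.0
```

step_arm:
  targets: [0, 0, 0.002, 0, 1, 0, 0, 0.004, 0, 1, 0, 0, 0.004, 0, 1]

```text
t: 30.78
eef_pos: [541.8, 328.8, 53.9]
tcp_rot: [[-0.997, 0.082, -0.0], [0.082, 0.997, -0.0], [0.0, -0.0, -1.0]]
ft_force: [-1.2, -0.1, 0.4]
gripper_width: -0.0
gripper_force: 0.0
```

```bash
python3 - <<'E'
from h import *
print(telemetry.get_obs()['ft_force'])
s=grab('scene');t=grab('top')
w=(542,328.5,60)
for c in (s,t): print(proj(c,w))
E
```

```text
[-1.18503091 -0.12469765  0.36075647]
[402.51706439 195.72214424]
[228.18919929 195.93769349]
```

step_arm:
  targets: [0, 0, 0.002, 0, 1, 0, 0, 0.004, 0, 1, 0, 0, 0.004, 0, 1]

```text
t: 31.25
eef_pos: [541.7, 328.8, 51.9]
tcp_rot: [[-0.997, 0.083, -0.0], [0.083, 0.997, -0.0], [0.0, -0.0, -1.0]]
ft_force: [0.2, -0.2, 0.1]
gripper_width: -0.2
gripper_force: 0.0
```

step_arm:
  targets: [0, 0, 0.001, 0, 1, 0, 0, 0.002, 0, 1, 0, 0, 0.002, 0, 1]

```text
t: 31.62
eef_pos: [541.8, 328.9, 51.0]
tcp_rot: [[-0.997, 0.082, -0.0], [0.082, 0.997, 0.0], [0.0, 0.0, -1.0]]
ft_force: [0.4, 0.1, 0.2]
gripper_width: 0.1
gripper_force: 0.0
```

step_arm:
  targets: [0, 0, 0.001, 0, 1, 0, 0, 0.002, 0, 1, 0, 0, 0.002, 0, 1]

```text
t: 32.0
eef_pos: [541.8, 328.8, 49.9]
tcp_rot: [[-0.997, 0.082, -0.0], [0.082, 0.997, -0.0], [0.0, -0.0, -1.0]]
ft_force: [0.1, 0.1, -0.2]
gripper_width: -0.2
gripper_force: 0.0
```

step_arm:
  targets: [0, 0, 0.002, 0, 1, 0, 0, 0.003, 0, 1, 0, 0, 0.003, 0, 1]

```text
t: 32.38
eef_pos: [541.8, 328.9, 48.5]
tcp_rot: [[-0.997, 0.082, -0.0], [0.082, 0.997, 0.0], [0.0, 0.0, -1.0]]
ft_force: [0.5, -0.4, -0.0]
gripper_width: 0.3
gripper_force: 0.0
```

step_arm:
  targets: [0, 0, 0.002, 0, 1, 0, 0, 0.003, 0, 1, 0, 0, 0.003, 0, 1]

```text
t: 32.75
eef_pos: [541.7, 328.8, 46.9]
tcp_rot: [[-0.997, 0.082, -0.0], [0.082, 0.997, -0.0], [0.0, -0.0, -1.0]]
ft_force: [1.3, -0.4, 0.1]
gripper_width: -0.4
gripper_force: 0.0
```

step_arm:
  targets: [0, 0, 0.002, 0, 1, 0, 0, 0.003, 0, 1, 0, 0, 0.003, 0, 1]

```text
t: 33.12
eef_pos: [541.8, 328.9, 45.4]
tcp_rot: [[-0.997, 0.082, -0.0], [0.082, 0.997, 0.0], [0.0, -0.0, -1.0]]
ft_force: [0.2, -0.4, 0.4]
gripper_width: -0.0
gripper_force: 0.0
```

```bash
python3 - <<'E'
from h import *
print(telemetry.get_obs()['ft_force'])
s=grab('scene');s0=np.load('s2.npy',allow_pickle=True).item()
for im in (s0,s):
    b=im['img'].astype(int).mean(2)[178:212:1,386:424:1]
    for r in b: print(' '.join('%2d'%(x/10) for x in r))
    print()
for z in (44,54,60,64,70): print(z,proj(s,(542,328.6,z)), proj(s,(553,328,z)))
E
```

```text
[ 0.24893865 -0.38434661  0.38136618]
17 17 17 17 17 17 17 17 17 17 17 17 17 17 17 17 17 17 17 17 17 17 17 17 17 17 17 17 17 17 17 17 17 17 17 17 17 17
17 17 17 17 17 17 17 17 18 17 17 17 17 17 17 17 17 17 17 17 17 17 17 17 17 17 17 17 17 17 17 17 17 17 17 17 17 17
17 17 17 17 17 17 17 17 17 17 17 17 17 17 17 17 17 17 17 17 17 17 17 17 17 17 17 17 17 17 17 17 17 17 17 17 17 17
17 17 17 17 17 17 17 17 17 17 17 17 17 17 17 17 17 17 17 17 17 17 17 17 17 17 17 17 17 17 17 17 17 17 17 17 17 17
17 17 17 17 17 17 17 17 17 17 17 17 17 17 17 17 17 17 17 17 17 17 17 17 17 17 17 17 17 17 17 17 17 17 17 17 17 17
17 18 17 17 17 17 17 17 17 17 17 17 17 17 17 17 17 17 17 17 17 17 17 17 17 17 17 17 17 17 17 17 17 17 17 17 17 17
17 17 17 17 17 17 17 17 17 17 17 17 17 17 17 17 17 17 17 17 17 17 17 17 17 17 17 17 17 17 17 17 17 17 17 17 17 17
17 17 17 17 17 17 17 17 17 17 17 17 17 17 17 17 17 17 17 17 16 16 16 16 16 17 17 17 16 16 17 16 17 17 17 17 17 17
18 17 17 17 18 17 17 17 17 17 17 17 17 17 17 17 17 17 17 17 17 17 17 17 17 17 17 17 17 17 17 17 17 17 18 17 17 17
18 18 17 18 18 18 17 18 18 18 18 18 
[... 6286 characters left out ...]
11 11 11 11 12 11 11 13 13 14 14 14 14 14 14 14 14 14 14 16 18
 9 14 16 16 16 16 16 16 15 13 13 13 13 13 14 13 10  5  5  5  5  5  5  6  8 11 14 14 14 14 14 14 14 14 14 14 16 18
 8 10 12 11 12 12 12 12 12 11 11 11 11 11 11 10  2  1  1  1  1  1  1  1  3  7 11 11 11 11 11 12 11 11 11 12 15 16
 8  9  9  9  9  9  9  9  9  9  9  9  9 10  9  8  0  2  2  2  2  1  1  1  1  5 10  9  9  9  9  9  9  9  9 11 13 13

44 [401.51263907 198.63470805] [401.9757265  201.94120772]
54 [402.15938221 196.82096649] [402.62884319 200.14276669]
60 [402.55189904 195.72018314] [403.02524951 199.05121079]
64 [402.81546673 194.98102778] [403.29143794 198.31822661]
70 [403.21368585 193.86425277] [403.69363047 197.21073765]
```

No contact yet; the image rows show the tips still a few mm above the ribs. Continuing down.

step_arm:
  targets: [0, 0, 0.002, 0, 1, 0, 0, 0.003, 0, 1, 0, 0, 0.003, 0, 1]

```text
t: 33.55
eef_pos: [541.7, 328.8, 43.9]
tcp_rot: [[-0.997, 0.082, -0.0], [0.082, 0.997, -0.0], [0.0, -0.0, -1.0]]
ft_force: [-1.1, -1.1, -0.3]
gripper_width: 0.2
gripper_force: 0.0
```

step_arm:
  targets: [0, 0, 0.002, 0, 1, 0, 0, 0.003, 0, 1, 0, 0, 0.003, 0, 1]

```text
t: 33.92
eef_pos: [541.8, 328.8, 42.4]
tcp_rot: [[-0.997, 0.082, -0.0], [0.082, 0.997, -0.0], [0.0, -0.0, -1.0]]
ft_force: [-0.6, 0.6, -0.7]
gripper_width: 0.0
gripper_force: 0.0
```

step_arm:
  targets: [0, 0, 0.002, 0, 1, 0, 0, 0.003, 0, 1, 0, 0, 0.003, 0, 1]

```text
t: 34.3
eef_pos: [541.9, 328.9, 41.2]
tcp_rot: [[-0.997, 0.082, 0.0], [0.082, 0.997, 0.0], [-0.0, 0.0, -1.0]]
ft_force: [-0.5, -0.1, 1.3]
gripper_width: -0.1
gripper_force: 1.0
```

step_arm:
  targets: [0, 0, 0.002, 0, 1, 0, 0, 0.003, 0, 1, 0, 0, 0.003, 0, 1]

```text
t: 34.67
eef_pos: [543.0, 328.9, 41.0]
tcp_rot: [[-0.997, 0.083, 0.002], [0.083, 0.997, 0.001], [-0.002, 0.001, -1.0]]
ft_force: [-0.4, -1.0, 8.4]
gripper_width: -0.3
gripper_force: 4.0
```

Contact at about 41 mm, pressing 8 N. Rolling away from the iron (tool +x).

step_arm:
  targets: [0.008, 0, 0, 0, 1, 0.016, 0, 0, 0, 1, 0.024, 0, 0, 0, 1, 0.024, 0, 0, 0, 1]

```text
t: 35.17
eef_pos: [529.0, 330.0, 39.2]
tcp_rot: [[-0.997, 0.082, -0.001], [0.082, 0.997, -0.0], [0.001, -0.0, -1.0]]
ft_force: [-2.1, -0.2, 2.0]
gripper_width: 0.1
gripper_force: 1.2
```

```bash
cat > w.py <<'E'
from h import *
# column profile of the ribs along the dock axis seen in scene (light=groove, dark=rib)
def prof(c):
    b=c['img'].astype(int).mean(2); return b[190:207,401:406].mean(1).round().astype(int)
s=grab('scene'); print(telemetry.get_obs()['ft_force'].round(1)); print(prof(np.load('s2.npy',allow_pickle=True).item())); print(prof(s))
E
python3 w.py
```

```text
[-1.2 -0.6  2.1]
[165 111  61  94  93  54  88 114 112  80  54  89  97 128 167 181 182]
[ 51  49  54  61  62  55  38  65  80  84  62  42  67 105 134 144 146]
```

step_arm:
  targets: [0, 0, -0.03, 0, 1, -0.022, 0, -0.03, 0, 1, -0.044, 0, -0.03, 0, 1, -0.044, 0, -0.03, 0, 1, -0.044, 0, -0.012, 0, 1, -0.044, 0, -0.004, 0, 1, -0.044, 0, 0, 0, 1, -0.044, 0, 0, 0, 1]

```text
t: 36.22
eef_pos: [553.2, 327.7, 40.7]
tcp_rot: [[-0.997, 0.083, 0.003], [0.083, 0.997, 0.0], [-0.003, 0.001, -1.0]]
ft_force: [1.3, -2.0, 8.0]
gripper_width: -0.1
gripper_force: 3.5
```

step_arm:
  targets: [0.008, 0, 0, 0, 1, 0.016, 0, 0, 0, 1, 0.024, 0, 0, 0, 1, 0.032, 0, 0, 0, 1, 0.032, 0, 0, 0, 1]

```text
t: 36.85
eef_pos: [537.1, 329.1, 40.8]
tcp_rot: [[-0.997, 0.083, 0.003], [0.083, 0.997, 0.0], [-0.003, 0.001, -1.0]]
ft_force: [0.4, -2.1, 7.7]
gripper_width: 0.0
gripper_force: 3.9
```

```bash
python3 w.py
```

```text
[-0.  -1.7  7.8]
[165 111  61  94  93  54  88 114 112  80  54  89  97 128 167 181 182]
[ 41  48  50  52  49  55  48  66  81  84  62  42  66 105 135 144 145]
```

step_arm:
  targets: [0.006, 0, 0, 0, 1, 0.012, 0, 0, 0, 1, 0.012, 0, 0, 0, 1]

```text
t: 37.28
eef_pos: [530.4, 329.7, 40.6]
tcp_rot: [[-0.997, 0.082, 0.001], [0.082, 0.997, 0.0], [-0.001, 0.0, -1.0]]
ft_force: [-0.7, -1.4, 7.9]
gripper_width: 0.3
gripper_force: 3.9
```

```bash
python3 w.py; python3 -c "
from h import *
t=grab('top'); t0=np.load('t2.npy',allow_pickle=True).item()
for c in (t0,t): print(c['img'].astype(int).mean(2)[186:208,222:238].round().astype(int))"
```

```text
[-1.  -2.6  7.8]
[165 111  61  94  93  54  88 114 112  80  54  89  97 128 167 181 182]
[ 49  51  57  59  46  62  80  74  49  51  77  83  63  42 116 146 144]
[[132 135 134 128 121 129 134 133 133 132 133 134 133 134 133 134]
 [133 133 134 117  90 124 135 135 134 133 132 120 123 132 133 133]
 [133 132 135 112  69 110 126 128 127 132 126  89  98 127 133 134]
 [133 134 133 100  63  86 100 103 101 111 103  67  98 126 134 132]
 [135 133 133  90  60  67  73  76  77  77  84  64 108 129 133 132]
 [133 133 134  87  56  57  62  62  68  69  82  63 119 133 133 134]
 [131 134 134  84  64  67  70  69  65  58  60  58 121 133 134 132]
 [134 134 127  80  76  87  86  87  86  70  66  65 121 133 134 134]
 [133 132 117  76  78  82  88  91  88  73  62  72 123 134 133 135]
 [133 134 111  72  67  66  76  77  78  75  61  88 125 132 133 135]
 [135 132 100  64  71  66  62  67  60  61  57 102 129 131 133 134]
 [132 134  90  66  86  85  83  85  81  70  58  99 128 134 133 132]
 [134 133  91  68  85  89  88  90  89  75  58 107 130 133 133 135]
 [132 133  88  61  74  77  78  81  77  67  59 121 133 133 133 134]
 [133
[... 1306 characters left out ...]
  38  42  44  47  50  46  56]
 [ 41  45  44  42  49  45  43  40  41  39  41  46  53  52  52  52]
 [ 43  42  44  45  47  45  39  40  39  42  43  44  50  53  52  52]
 [ 43  41  45  45  45  43  43  40  40  44  42  40  46  48  50  48]
 [ 44  40  43  44  46  43  40  41  39  43  40  41  40  42  49  51]
 [ 46  44  43  42  42  43  43  39  44  42  41  42  40  41  51  53]
 [ 46  49  46  43  44  39  41  39  64  52  46  43  44  47  54  54]
 [ 44  48  45  44  43  45  41  60  94  66  67  80  82  86  87  85]
 [ 46  43  46  44  42  44  53  91 110  93  97 110 113 114 113 114]
 [ 42  45  43  43  42  48  83 108 115 114 112 114 112 111 113 114]
 [ 44  42  44  44  54  80 108 112 114 113 113 114 114 114 114 112]]
```

The rib pattern follows the tip: about 34 mm of the 50 mm is done. Third stroke.

step_arm:
  targets: [0, 0, -0.03, 0, 1, -0.022, 0, -0.03, 0, 1, -0.044, 0, -0.03, 0, 1, -0.044, 0, -0.03, 0, 1, -0.044, 0, -0.012, 0, 1, -0.044, 0, -0.004, 0, 1, -0.044, 0, 0, 0, 1, -0.044, 0, 0, 0, 1]

```text
t: 38.38
eef_pos: [551.9, 327.8, 39.7]
tcp_rot: [[-0.997, 0.083, 0.0], [0.083, 0.997, -0.0], [-0.0, -0.0, -1.0]]
ft_force: [0.9, -0.7, 1.4]
gripper_width: -0.2
gripper_force: 1.1
```

```bash
python3 w.py | sed 1,2d
```

```text
[ 24  18  24  26  29  42  46  45  50  56  58  74  81  50 112 146 146]
```

step_arm:
  targets: [0.007, 0, 0, 0, 1, 0.014, 0, 0, 0, 1, 0.021, 0, 0, 0, 1, 0.021, 0, 0, 0, 1]

```text
t: 38.92
eef_pos: [542.2, 328.8, 41.0]
tcp_rot: [[-0.997, 0.083, 0.002], [0.083, 0.997, 0.001], [-0.002, 0.001, -1.0]]
ft_force: [-0.1, -2.4, 7.9]
gripper_width: 0.0
gripper_force: 4.2
```

```bash
python3 w.py | sed 2d
```

```text
[ 0.7 -2.5  8.9]
[ 23  36  43  48  49  48  52  62  77  68  37  63  77 103 134 145 145]
```

step_arm:
  targets: [0.007, 0, 0, 0, 1, 0.014, 0, 0, 0, 1, 0.021, 0, 0, 0, 1, 0.021, 0, 0, 0, 1]

```text
t: 39.48
eef_pos: [529.8, 330.2, 39.3]
tcp_rot: [[-0.997, 0.082, -0.001], [0.082, 0.997, 0.0], [0.001, 0.0, -1.0]]
ft_force: [0.7, 0.2, 0.8]
gripper_width: -0.4
gripper_force: 1.3
```

```bash
python3 w.py | sed 2d
```

```text
[-0.9 -0.1  3.9]
[ 46  49  55  58  48  33  64  80  79  57  52  74  78 104 133 144 145]
```

step_arm:
  targets: [0, 0, -0.03, 0, 1, -0.022, 0, -0.03, 0, 1, -0.042, 0, -0.03, 0, 1, -0.042, 0, -0.03, 0, 1, -0.042, 0, -0.012, 0, 1, -0.042, 0, -0.004, 0, 1, -0.042, 0, 0.002, 0, 1, -0.042, 0, 0.002, 0, 1]

```text
t: 40.52
eef_pos: [553.0, 328.0, 39.6]
tcp_rot: [[-0.997, 0.083, 0.002], [0.083, 0.997, 0.001], [-0.002, 0.001, -1.0]]
ft_force: [0.3, -2.4, 6.3]
gripper_width: -0.5
gripper_force: 2.7
```

```bash
python3 w.py | sed 2d
```

```text
[ 0.  -0.9  5.7]
[ 24  21  22  25  26  37  43  49  48  48  56  65  73 105 134 145 146]
```

step_arm:
  targets: [0.007, 0, 0, 0, 1, 0.014, 0, 0, 0, 1, 0.021, 0, 0, 0, 1, 0.021, 0, 0, 0, 1]

```text
t: 41.08
eef_pos: [545.9, 329.2, 41.1]
tcp_rot: [[-0.996, 0.084, 0.009], [0.084, 0.996, 0.003], [-0.009, 0.004, -1.0]]
ft_force: [5.5, -1.8, 7.9]
gripper_width: 0.0
gripper_force: 3.8
```

```bash
python3 w.py | sed 2d
```

```text
[ 5.  -1.1  7.8]
[ 26  23  34  43  45  48  48  57  57  39  53  75  77 104 134 143 145]
```

step_arm:
  targets: [0.006, 0, 0, 0, 1, 0.012, 0, 0, 0, 1, 0.016, 0, 0, 0, 1, 0.016, 0, 0, 0, 1]

```text
t: 41.62
eef_pos: [537.4, 330.3, 41.0]
tcp_rot: [[-0.997, 0.083, 0.008], [0.083, 0.997, 0.003], [-0.008, 0.004, -1.0]]
ft_force: [4.7, -1.4, 7.7]
gripper_width: -0.1
gripper_force: 3.8
```

```bash
python3 w.py | sed 2d
```

```text
[ 4.5 -1.   6.9]
[ 41  47  48  50  49  51  63  77  75  48  51  76  77 105 134 145 144]
```

A steady 5 N of resistance with the ribs still while the tip slides means the stop is reached. Retreating, then a final check.

step_arm:
  targets: [0, 0, -0.02, 0, 1, 0, 0, -0.08, 0, 1, 0, 0, -0.18, 0, 1, 0, 0, -0.28, 0, 0.5, 0, 0, -0.38, 0, 0, 0, -0.1, -0.38, 0, 0, 0, -0.2, -0.38, 0, 0, 0, -0.3, -0.38, 0, 0, 0, -0.3, -0.38, 0, 0]

```text
t: 42.8
eef_pos: [520.2, 175.2, 228.5]
tcp_rot: [[-0.996, 0.09, -0.002], [0.09, 0.996, -0.002], [0.001, -0.002, -1.0]]
ft_force: [-0.4, 0.5, 0.3]
gripper_width: 85.4
gripper_force: 0.0
```

```bash
python3 w.py | sed 2d; python3 - <<'E'
from m import *
s=grab('scene');s0=np.load('scene0.npy',allow_pickle=True).item()
save(s,'pics/final.png')
d=abs(s['img'].astype(int)-s0['img']).max(2)
for n,(u,v,r) in dict(carton=(380,144,14),cone=(291,287,14),clapper=(198,151,20)).items(): print(n,np.median(d[v-r:v+r,u-r:u+r]),(d[v-r:v+r,u-r:u+r]>45).mean())
# iron in dock: handle (dark) inside plate area, and remaining bright plate
b=s['img'].astype(int).mean(2)
for r in b[205:266,382:428:1][::2]: print(''.join('%x'%min(15,int(x/12)) for x in r))
D=np.array([645,319.5]);a=np.radians(-4.9);X=np.array([np.cos(a),np.sin(a)])
print('expected nose',proj(s,(*(D+56*X),23))-[382,205],'bar front',proj(s,(*(D+43*X),92))-[382,205],'bar back',proj(s,(*(D-49*X),92))-[382,205])
E
```

```text
[ 0.2 -0.5  1. ]
[169 111  67  99  90  50  92 116 112  76  66  97 101 133 171 185 187]
carton 12.0 0.3482142857142857
cone 8.0 0.0
clapper 12.0 0.015625
e6569fffffffffffffcefffffdceffffffffffffffffff
e9569ffffffffffffffffffffffffffffffffffedffffe
fc467cddddddeeeeeeeea56666669bffeffefffedfffff
fe3678888787787878761222222224887777778bfeffff
fe478888888888888873123222222368888888afffffff
dc3676336779b899999511223322236987566afffeefff
ba5121236a99f889999501223222239e802239fffeefff
ba5121237b7afb89999511222232318fa22218ffffffff
ba7022226b79ee69999621222232227eb51227efffffef
aa9022125859ce69999531122322225ad71324affefeef
bba022124878ce79999740233223224ae90224afffffff
aba212124777bf899996512222322229fa22228fffffff
aba4112236969fa89999511233222228fa41227effffff
aba5122227b69eb79999521232222226cc71324affffef
aba6022126b69ee69999531232323224ad90223affffff
aba7122135869ce799996412333232239ea22218fffffe
abba022234768be8999a8511233333218fa42227effefe
dabc022124777be7abbca510102112229fb51224afffff
fffe2222336979ec6899955553334347bfc81224affeff
fffe6222226b678aeb6786888888869dbaba12229fffff
fefe6122226b756779db756777677ab979ba32227effff
fefea122125aba745678b975567aa868abba51324affff
ffffc0221349bbbb8567779cdcb8668abbbb71323affff
ffffe1222348bbbbbb966777896778bbbbbba12329ffff
ffffe2231237cbbbbbbba755677778abbbbba22227efff
eeffe32222259989989899967aa99999999a941324afff
eeffe6121222222222222222222222222223233223affe
ffffe60111110111011111111101111110111011129fff
efeffeb88999999999866677666677776644444446cffe
fffffffedddddffddddddddddddddddddddedeeeeffffe
fffffffffffffffffefffffffffffffffffffffffeeefe
expected nose [23.21315759 47.86371633] bar front [27.8461098  32.44224699] bar back [24.47369969  1.69971359]
```

The iron sits between the rails, nose just short of the end rail. The wheel reading is slightly ambiguous, so I'll make one confirming stroke.

step_arm:
  targets: [0, 0.1, 0, 0, 0.5, -0.02, 0.2, 0, 0, 1, -0.035, 0.3, 0, 0, 1, -0.035, 0.3, 0.1, 0, 1, -0.035, 0.3, 0.2, 0, 1, -0.035, 0.3, 0.3, 0, 1, -0.035, 0.3, 0.355, 0, 1, -0.035, 0.3, 0.37, 0, 1, -0.035, 0.3, 0.38, 0, 1, -0.035, 0.3, 0.38, 0, 1]

```text
t: 44.15
eef_pos: [552.9, 329.0, 40.9]
tcp_rot: [[-0.997, 0.082, 0.004], [0.082, 0.997, 0.002], [-0.004, 0.002, -1.0]]
ft_force: [1.6, -1.8, 4.1]
gripper_width: -0.1
gripper_force: 1.9
```

step_arm:
  targets: [0.006, 0, 0.001, 0, 1, 0.012, 0, 0.001, 0, 1, 0.018, 0, 0.001, 0, 1, 0.024, 0, 0.001, 0, 1, 0.024, 0, 0.001, 0, 1]

```text
t: 44.78
eef_pos: [542.1, 331.0, 41.1]
tcp_rot: [[-0.997, 0.082, 0.007], [0.082, 0.997, 0.004], [-0.007, 0.005, -1.0]]
ft_force: [2.5, -0.1, 6.3]
gripper_width: 0.1
gripper_force: 2.9
```

```bash
python3 w.py | sed 2d
```

```text
[ 3.  -0.7  6. ]
[ 21  31  39  44  47  43  57  64  71  51  52  77  77 105 133 145 145]
```

step_arm:
  targets: [0, 0, -0.02, 0, 1, 0, 0, -0.08, 0, 1, 0, 0, -0.18, 0, 1, 0, 0, -0.28, 0, 0.5, 0, 0, -0.38, 0, 0, 0, -0.1, -0.38, 0, 0, 0, -0.2, -0.38, 0, 0, 0, -0.3, -0.38, 0, 0, 0, -0.4, -0.38, 0, 0, 0, -0.4, -0.38, 0, 0]

```text
t: 46.08
eef_pos: [521.9, 125.6, 229.0]
tcp_rot: [[-0.996, 0.089, 0.0], [0.089, 0.996, -0.0], [-0.0, -0.0, -1.0]]
ft_force: [-0.4, 1.2, 0.7]
gripper_width: 85.5
gripper_force: 0.0
```

```bash
python3 w.py | sed 2d; python3 - <<'E'
from m import *
s=grab('scene');s0=np.load('scene0.npy',allow_pickle=True).item();t=grab('top');t0=np.load('top0.npy',allow_pickle=True).item()
for n,a,b0,(u,v),z in (('s',s,s0,(380,144),60),('t',t,t0,(238,267),60)):
    for c in (b0,a):
        g=c['img'].astype(int); m=(g[...,0]-g[...,2]>30); k=comp(m,u,v); ys,xs=np.where(k); print(n,k.sum(),xs.mean().round(1),ys.mean().round(1),xs.min(),xs.max(),ys.min(),ys.max())
E
```

```text
[-0.8  0.2 -0.5]
[170 110  68 100  89  49  91 117 112  77  65  95 100 133 171 185 186]
s 1318 379.6 142.9 360 400 125 161
s 1188 381.2 144.3 360 400 126 161
t 1184 236.8 268.0 215 258 251 286
t 1203 236.8 267.9 215 258 250 286
```

The rib pattern is identical after the extra 11 mm stroke, so the wheel is at its stop. The carton is unmoved.

```bash
python3 -c "
from h import *
print(ticket.sign_off())"
```

```text
the job is handed in; nothing more can be done
None
```

I handed the job in at about 46 s of the 72 s: the lid lies flat on the table, the iron is docked nose away from the console, the thumbwheel is at its stop as far as force and rib position show (no direct readout of its angle), the bystanders show no sign of having moved, and the gripper is empty.

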